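# Re-spring the shaker cradle and lock it with its captive screws

### The arm

A 6-joint arm with a two-finger parallel gripper is mounted at the origin on a cart in front of the work surface, level with it; the furniture and walls round the work are solid. World frame = base frame: x ahead of the robot, y to its left, z up, the work surface at z = 0. Lengths are in m, angles in rad, forces in N, time in s.
With the tool pointing down it reaches from about 0.3 to 0.775 m from the base axis. Payload 14.6 kg.
Tool frame: the origin (TCP) lies on the centre line of the jaws, within the pads' length; the fingertips stand 8 mm ahead of it and the grasp point (between the pads) lies 11 mm behind it; z points along the fingers, y is the line along which they close (so a half turn about z gives the same grasp; the last joint's range is limited). The gripper opens to 85 mm and grips with 20 to 120 N. Pads are 22 mm wide; open, the fingers measure 114 mm over their backs; the gripper's body (76 mm by 85 mm) begins 54 mm behind the grasp point. The pads swing forward as they close: fully open they stand 13 mm farther back than shut.
Start: joints at [-1.18, 0.3, 1.521, -0, 1.321, -0.067], TCP at [0.243, -0.493, 0.239] pointing down, gripper open.
Joint ranges: [-3.03, 3.03], [-0.79, 2.21], [0.23, 2.52], [-1.04, 4.18], [0, 3.07], [-2.55, 2.55]. Speed limits (rad/s): [2.22, 2.22, 2.57, 3.14, 3.14, 3.14].

### API

Orientations are given as a rotation vector (axis times angle).
In Python, from plant import get_obs, grab_frame, camera_model, sign_off, trace, place_of gives the robot as it stands. The module is installed in compiled form; this text tells all that it offers.
- The arm moves only by the tool drive_tool, never from a script. Its argument "deltas" is a list of rows, each an object of numbers: "tx", "ty", "tz": the shift along the world's x, y, z in m; "roll": the turn about the world's z in degrees; "gripper": the opening, from 0 (shut) to 1 (fully open). A call has 1 to 10 rows; each row is the pose to reach, as a shift and turn from the pose commanded when the call began; what a row does not reach only later rows make up. A row lasts 1/12 s, in which the tool goes at most 41.7 mm and 7.16 degrees, less where a joint would pass 70% of its speed; a pose out of reach is approached as far as the arm can. A call with a gripper value outside its range is refused whole. The fingers move at their own pace and stop on an object; "grip_force" is the grip in N (left out, the last holds). Time passes only in rows, so rows that repeat a pose let the fingers close. It gives the time, the measured TCP pose, the force, the opening and the grip force at its end, in the units of the state.
- get_obs(): the state, without advancing time (a new reading comes with each control period).
- grab_frame(name): name is "side" or "top" or "wrist"; returns (picture, depth): 420x560x3 uint8, blue, green, red; 420x560 float32, m along the optical axis (not along the pixel's ray), 0 where there is no reading.
- camera_model(name): a dict with "fx", "fy", "cx", "cy" (pixels), "pose" (4x4, takes a point from camera to world coordinates). Camera axes: x right, y down, z forward; pixel columns grow to the right and rows downward; lengths in m; the calibration is good to about 2 mm. A picture is of the moment at which its call begins: read the wrist's pose just before it. camera_model takes no time and is no camera call; for the wrist camera it gives the pose at the moment of the call.
- sign_off(): hands the job in; it is judged then, once.
Trained networks look in the newest picture that a camera, given by its name, has taken for a name from the list of things; names that differ only in an ending like _2 or _b are one class to them, and where a whole thing is asked for, a point or a joint stands for the part that bears it (a point fixed in the world has none). Each returns a list of dicts, best first, with "conf" (0 to 1); they miss things now and then, are a little off and sometimes report something else, mostly with a low value. They report only what shows in the picture. A call takes as long as a camera call.
- trace(camera, name): "mask" (420x560 bool, what is visible of it) and "bbox" ([left, top, right, bottom] in pixels, round what is visible of it).
- place_of(camera, name): "position" ([row, column] in pixels: a listed point, or the origin of a listed thing).
The state is a dict: "time": time; "joint_positions": joint angles; "joint_vel": joint speeds; "joint_efforts": joint torques, N m; "eef_pos": TCP position; "tcp_rot": TCP orientation; "wrist_force": force on the tool from outside, world axes, zero at the start; "moment": the same for the moment, N m; "finger_gap": opening from 0.0 (shut) to 1.0 (fully open); "grasp_force": force on a finger pad.
Only numpy, scipy, OpenCV 4.12 (cv2) and the standard library are available. Lean on these libraries where they do the work, as an engineer would, in place of code of your own. Each camera call takes 0.05 s, during which the arm holds its last target. There are 200 camera calls.

### The job

Service the small shaker: take every worn brown spring off its rod and put it in the white tray, and thread each new coloured spring, foot down, over the rod with the pad of its colour until its foot sits on the pad, twisting it a little if it snags. When all that is done push the cradle fully home to the back, then lock it with the two captive screws: pull each head up against its spring until the thread catches and turn it clockwise to the stop, so that it stays up. Do not knock over the flasks behind.

Things in the scene. Friction and masses are not known exactly. Their poses are not given: they have to be found in the camera images.
- spring_red: new red spring (may be absent), rigid, standing left of the shaker: red square foot 34 x 34 x 6 mm, coils above 26 mm outside, 21 inside, 42 mm high in all. Origin: centre of the foot's underside, z up the coils. Keyhole in the foot: 17.5 mm along x, 11.5 along y; it passes the rod within 15 degrees of alignment (either way round), else it catches: twist. Hold by the coils
- spring_yellow: new yellow spring (may be absent), rigid, standing left of the shaker: yellow square foot 34 x 34 x 6 mm, coils above 26 mm outside, 21 inside, 42 mm high in all. Origin: centre of the foot's underside, z up the coils. Keyhole in the foot: 17.5 mm along x, 11.5 along y; it passes the rod within 15 degrees of alignment (either way round), else it catches: twist. Hold by the coils
- spring_blue: new blue spring (may be absent), rigid, standing left of the shaker: blue square foot 34 x 34 x 6 mm, coils above 26 mm outside, 21 inside, 42 mm high in all. Origin: centre of the foot's underside, z up the coils. Keyhole in the foot: 17.5 mm along x, 11.5 along y; it passes the rod within 15 degrees of alignment (either way round), else it catches: twist. Hold by the coils
- worn_red: worn brown spring (may be absent), same shape and size as the new ones and same origin, sitting on the red rod (left seen from the robot) at the start; lift it straight up 50 mm to clear the rod
- worn_yellow: worn brown spring (may be absent), same shape and size as the new ones and same origin, sitting on the yellow rod (middle seen from the robot) at the start; lift it straight up 50 mm to clear the rod
- worn_blue: worn brown spring (may be absent), same shape and size as the new ones and same origin, sitting on the blue rod (right seen from the robot) at the start; lift it straight up 50 mm to clear the rod
- seat_red (a point): foot of the left spring rod, at the centre of the red 44 x 44 mm pad on the cradle where a spring's foot sits, 43 mm above the worktop; moves with the cradle. x: toward the back of the shaker, y: left, z: up. The upright steel rod is 46 mm high, 13 mm along x and 7 mm along y, its top 13 mm tapered; the three rods stand 75 mm apart in y
- seat_yellow (a point): foot of the middle spring rod, at the centre of the yellow 44 x 44 mm pad on the cradle where a spring's foot sits, 43 mm above the worktop; moves with the cradle. x: toward the back of the shaker, y: left, z: up. The upright steel rod is 46 mm high, 13 mm along x and 7 mm along y, its top 13 mm tapered; the three rods stand 75 mm apart in y
- seat_blue (a point): foot of the right spring rod, at the centre of the blue 44 x 44 mm pad on the cradle where a spring's foot sits, 43 mm above the worktop; moves with the cradle. x: toward the back of the shaker, y: left, z: up. The upright steel rod is 46 mm high, 13 mm along x and 7 mm along y, its top 13 mm tapered; the three rods stand 75 mm apart in y
- scrap_tray: loose white plastic tray right of the shaker, 68 (its x) x 130 (its y) mm, walls 21 mm high, 2 mm thick, floor 4 mm above its underside; origin: centre of the underside. Some white flock is pictured in it, which is not solid
- shaker: grey shaker base screwed to the worktop, 205 (x) x 236 (y) mm; origin: on the worktop near its middle, x to its back, y to its left. White lock block 46 x 190 mm, top 62 mm high, centred 77 mm behind the origin (x +77)
- cradle (a joint): how far the aluminium cradle with the rods has been pushed toward the back of the base, m: 0 at the start (fully forward), 0.050 fully home; moves with about 5 N and stays where it is left
- cradle_front (a point): centre of the cradle's front face (black rubber strip, 218 mm wide face from 14 to 40 mm above the worktop), the face to push; the base plate under it reaches 14 mm farther forward, its top 12 mm high
- left_grip (a point): on the axis of the left captive screw's round knurled steel head (32 mm diameter, 28 mm high, axis upright) on the lock block, 8 mm below the head's top, where to grip it; rises with the head. 92 mm above the worktop when down. The two screws are 100 mm apart
- right_grip (a point): on the axis of the right captive screw's round knurled steel head (32 mm diameter, 28 mm high, axis upright) on the lock block, 8 mm below the head's top, where to grip it; rises with the head. 92 mm above the worktop when down. The two screws are 100 mm apart
- left_pull (a joint): how far the left captive screw is pulled up, m: 0 down, 0.011 top stop; its spring pulls it down with 3 N at 0 and 7 N at the top. Its thread catches only above 0.006; once turned it stays at about 0.006 by itself
- right_pull (a joint): how far the right captive screw is pulled up, m: 0 down, 0.011 top stop; its spring pulls it down with 3 N at 0 and 7 N at the top. Its thread catches only above 0.006; once turned it stays at about 0.006 by itself
- left_turn (a joint): turn of the left captive screw, rad, growing clockwise seen from above: 0 at the start, end stop 2.3. Blocked after 0.1 rad while the screw is down; turns easily while pulled up, and once turned past 0.5 it stays up and where it is left, so it can be gripped again for the rest of the turn
- right_turn (a joint): turn of the right captive screw, rad, growing clockwise seen from above: 0 at the start, end stop 2.3. Blocked after 0.1 rad while the screw is down; turns easily while pulled up, and once turned past 0.5 it stays up and where it is left, so it can be gripped again for the rest of the turn
- flask_a: conical glass flask with cotton plug behind the shaker, 61 x 61 x 111 mm, origin at the underside centre; a bystander
- flask_b: smaller conical glass flask behind the shaker, 57 x 57 x 102 mm, origin at the underside centre; a bystander

How it is judged:
On the way, in this order (a step that is already met when the one before it is completed fails the run):
1. every worn spring lies in the tray and every new spring sits on the pad of its colour (x of worn_red in the frame of scrap_tray between -0.036 and 0.036 m and y of worn_red in the frame of scrap_tray between -0.067 and 0.067 m and z of worn_red in the frame of scrap_tray between -0.005 and 0.035 m and linear speed of each of worn_red, worn_yellow, worn_blue, spring_red, spring_yellow, spring_blue below 0.05 m/s and x of worn_yellow in the frame of scrap_tray between -0.036 and 0.036 m and y of worn_yellow in the frame of scrap_tray between -0.067 and 0.067 m and z of worn_yellow in the frame of scrap_tray between -0.005 and 0.035 m and x of worn_blue in the frame of scrap_tray between -0.036 and 0.036 m and y of worn_blue in the frame of scrap_tray between -0.067 and 0.067 m and z of worn_blue in the frame of scrap_tray between -0.005 and 0.035 m and horizontal distance between spring_red and seat_red below 0.005 m and z of spring_red in the frame of seat_red below 0.004 m and angle between each of spring_red, spring_yellow, spring_blue's own z axis and vertical below 0.12 rad and horizontal distance between spring_yellow and seat_yellow below 0.005 m and z of spring_yellow in the frame of seat_yellow below 0.004 m and horizontal distance between spring_blue and seat_blue below 0.005 m and z of spring_blue in the frame of seat_blue below 0.004 m), for 0.2 s.
2. the cradle is fully home (value of joint cradle above 0.046 m), for 0.2 s.
3. both captive screws are up and turned clockwise (value of joint cradle above 0.046 m and value of joint each of left_pull, right_pull above 0.0045 m and value of joint each of left_turn, right_turn above 2 rad), for 0.2 s.
At the end, for the whole second after the job is handed in: Worn springs rest within the tray; each new spring is upright over the rod of its colour, foot within 4 mm of the pad and 5 mm of the axis; cradle 46 mm or more in; both screws up over 4.5 mm and turned over 2.0 rad, staying so by itself (all of step 1 and all of step 3); the robot touches nothing.
It fails at once if a flask is knocked over (angle between any of flask_a, flask_b's own z axis and vertical above 0.6 rad).
Of spring_red, spring_yellow, spring_blue only 2 to 3 are there at a start; the rules pass over those that are not, and their reading is None.
Of worn_red, worn_yellow, worn_blue only 2 to 3 are there at a start; the rules pass over those that are not, and their reading is None.
At some moment in a run one of spring_red, spring_yellow, spring_blue, scrap_tray may be knocked a few centimetres aside while the robot is not near it.
It also fails if it takes over 210 s, if anything falls off the work surface, if the arm or the gripper's body presses on something with over 40 N, if the wrist force passes 120 N, or if a joint passes its speed limit or range.

## Working session

There is one attempt and no reset: what is moved stays moved. The work goes in short steps, Python scripts to look and compute and a tool call to move; the robot and the scene stay as the last step left them, time stands still between calls to the robot, and variables do not carry over. Pictures are saved under pics/ and viewed, at most 14 in all, crops included, and the job is handed in when it is done.

Besides the shell and the picture viewer there is one more tool, called after "Call:" by a JSON object that holds its "op" and its "data". drive_tool: Moves the arm, as the interface text tells. Its arguments: {"type":"object","properties":{"deltas":{"type":"array"},"grip_force":{"type":"number"}},"required":["deltas"]}

```bash
mkdir -p pics; cat > h.py <<'E'
import numpy as np, cv2
from plant import *
def world(cam,M,row,col,d):
    p=np.array([(col-M['cx'])/M['fx']*d,(row-M['cy'])/M['fy']*d,d,1]); return (M['pose']@p)[:3]
def cloud(M,D):
    r,c=np.mgrid[:420,:560]
    P=np.stack([(c-M['cx'])/M['fx']*D,(r-M['cy'])/M['fy']*D,D,np.ones_like(D)],-1)
    return (P@M['pose'].T)[...,:3]
def plane(M,row,col,z):
    d=M['pose'][:3,:3]@np.array([(col-M['cx'])/M['fx'],(row-M['cy'])/M['fy'],1]); o=M['pose'][:3,3]
    return o+d*(z-o[2])/d[2]
E
python3 - <<'E'
from h import *
s=get_obs();print(s['time'],s['eef_pos'],s['tcp_rot'],s['finger_gap'])
for n in ['top','side']:
    I,D=grab_frame(n);M=camera_model(n);cv2.imwrite(f'pics/{n}0.png',I);np.savez(f'{n}0.npz',I=I,D=D,pose=M['pose'])
    print(n,M['fx'],M['cx'],M['cy'],M['pose'].round(3).tolist())
    W=cloud(M,D)
    if n=='side':continue
    for k in ['spring_red','spring_yellow','spring_blue','worn_red','worn_yellow','worn_blue','scrap_tray','shaker','seat_red','seat_yellow','seat_blue','cradle_front','left_grip','right_grip','flask_a']:
        for q in place_of(n,k)[:3]:
            r,c=q['position'];print(k,round(q['conf'],2),np.round([r,c]),W[int(r),int(c)].round(3))
E
```

```text
0.0 [ 0.24298787 -0.49315493  0.23870135] [-3.05849835e+00 -7.12587724e-01  3.12214272e-04] 0.9969716350756871
top 394.7017436483938 279.66791184566677 214.6309860095241 [[0.284, -0.849, 0.446, 0.026], [-0.959, -0.256, 0.122, -0.141], [0.011, -0.462, -0.887, 1.167], [0.0, 0.0, 0.0, 1.0]]
spring_red 0.6 [233. 173.] [ 0.449  0.332 -0.   ]
spring_yellow 0.46 [210. 216.] [0.564 0.225 0.01 ]
spring_blue 0.6 [250. 199.] [0.217 0.042 0.595]
worn_red 0.37 [296. 372.] [ 0.427 -0.323  0.003]
worn_yellow 0.38 [209. 215.] [0.56  0.224 0.032]
worn_blue 0.54 [245. 304.] [ 0.499 -0.09   0.073]
scrap_tray 0.87 [296. 370.] [ 0.43  -0.32  -0.002]
scrap_tray 0.36 [244. 287.] [ 0.235 -0.094  0.67 ]
shaker 0.78 [239. 287.] [ 0.245 -0.091  0.667]
shaker 0.55 [240. 285.] [ 0.241 -0.091  0.669]
seat_red 0.46 [211. 216.] [0.564 0.227 0.002]
seat_yellow 0.67 [242. 285.] [ 0.237 -0.091  0.671]
seat_yellow 0.43 [210. 215.] [0.558 0.226 0.019]
seat_blue 0.79 [245. 306.] [ 0.515 -0.094  0.048]
seat_blue 0.27 [234. 178.] [0.452 0.315 0.005]
side 402.11848210036743 277.8871009612598 215.1386235305822 [[-0.969, -0.094, 0.229, 0.324], [-0.247, 0.414, -0.876, 0.878], [-0.012, -0.905, -0.424, 0.518], [0.0, 0.0, 0.0, 1.0]]
```

View pics/top0.png

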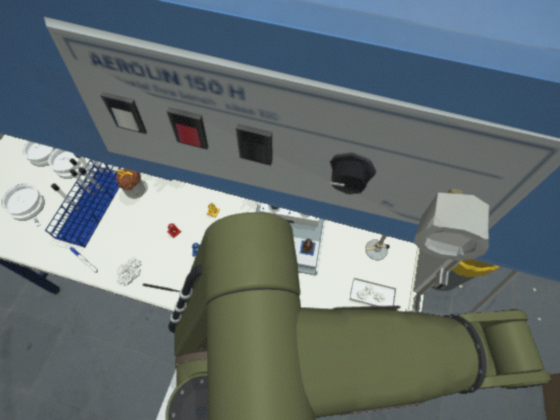

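View pics/side0.png

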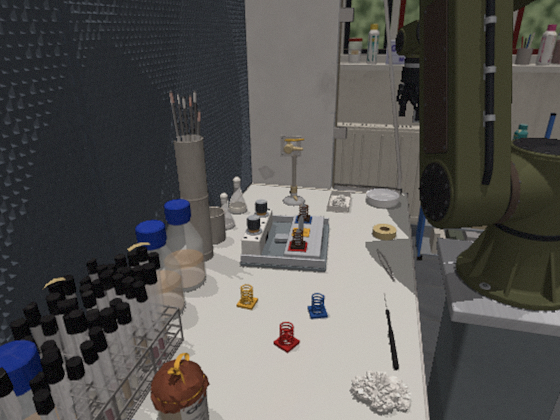

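Top: the arm hides the shaker; tray is at about (370,293), and the red (173,230), yellow (212,210) and blue (197,249) springs are visible. Side: three new springs (yellow 247,297; blue 318,306; red 287,336). Worn springs show on the near (red, 298,240) and far (blue, 304,213) rods; the middle rod looks bare.

```bash
python3 - <<'E'
from h import *
n='side';I,D=grab_frame(n);M=camera_model(n);W=cloud(M,D)
for k in ['spring_red','spring_yellow','spring_blue','worn_red','worn_yellow','worn_blue','scrap_tray','shaker','flask_a','flask_b']:
    for q in trace(n,k)[:2]:
        m=q['mask'];P=W[m&(D>0)];print(k,round(q['conf'],2),q['bbox'],m.sum(),np.percentile(P,2,axis=0).round(3),np.median(P,axis=0).round(3),np.percentile(P,98,axis=0).round(3))
for k,z in [('seat_red',.043),('seat_yellow',.043),('seat_blue',.043),('cradle_front',.027),('left_grip',.092),('right_grip',.092),('spring_red',0),('spring_yellow',0),('spring_blue',0),('worn_red',.043),('worn_blue',.043),('scrap_tray',0),('shaker',0)]:
    for q in place_of(n,k)[:2]:
        r,c=q['position'];print(k,round(q['conf'],2),np.round([r,c]),plane(M,r,c,z).round(3))
M=camera_model('wrist');print(M['fx'],M['pose'].round(3).tolist())
cv2.imwrite('pics/s1.png',cv2.resize(I[170:360,170:370],None,fx=4,fy=3.15,interpolation=2)[:600,:800])
E
```

```text
spring_red 0.65 [271.2, 322.4, 298.2, 354.7] 415 [ 0.436  0.29  -0.003] [0.455 0.339 0.005] [0.473 0.354 0.039]
spring_yellow 0.69 [247.2, 214.8, 259.5, 231.2] 169 [0.591 0.03  0.071] [0.604 0.049 0.088] [0.619 0.055 0.099]
spring_yellow 0.57 [236.4, 285.7, 259.9, 311.8] 390 [ 0.543  0.183 -0.003] [0.561 0.244 0.004] [0.587 0.257 0.039]
spring_blue 0.78 [308.7, 291.3, 325.8, 319.7] 348 [ 0.399  0.177 -0.003] [0.416 0.239 0.006] [0.432 0.253 0.039]
spring_blue 0.71 [227.3, 174.2, 248.8, 212.2] 416 [ 0.71  -0.207  0.002] [ 0.731 -0.189  0.036] [ 0.758 -0.172  0.103]
worn_red 0.7 [323.5, 193.1, 347.5, 215.0] 497 [ 0.4   -0.389 -0.003] [ 0.435 -0.307  0.008] [ 0.471 -0.254  0.018]
worn_red 0.5 [289.4, 231.8, 306.7, 249.3] 194 [0.476 0.004 0.038] [0.491 0.058 0.048] [0.511 0.07  0.078]
worn_yellow 0.19 [298.2, 203.0, 309.3, 223.5] 123 [ 0.491 -0.263 -0.003] [ 0.503 -0.093  0.055] [ 0.539 -0.081  0.082]
worn_blue 0.45 [306.9, 212.6, 307.0, 222.6] 17 [ 0.494 -0.107  0.045] [ 0.497 -0.094  0.047] [ 0.502 -0.083  0.054]
scrap_tray 0.58 [326.9, 192.4, 350.0, 211.5] 453 [ 0.401 -0.39  -0.002] [
[... 943 characters left out ...]
3.] [ 0.441 -0.031  0.027]
left_grip 0.47 [219. 253.] [0.606 0.035 0.092]
right_grip 0.63 [239. 321.] [0.43  0.1   0.092]
right_grip 0.47 [206. 259.] [ 0.614 -0.042  0.092]
spring_red 0.67 [344. 284.] [0.456 0.337 0.   ]
spring_yellow 0.8 [302. 246.] [0.562 0.236 0.   ]
spring_blue 0.85 [312. 316.] [0.415 0.233 0.   ]
spring_blue 0.2 [224. 229.] [ 0.727 -0.101  0.   ]
worn_red 0.55 [244. 297.] [0.493 0.048 0.043]
worn_red 0.55 [248. 286.] [0.515 0.07  0.043]
scrap_tray 0.64 [205. 338.] [ 0.436 -0.306  0.   ]
shaker 0.64 [246. 289.] [ 0.528 -0.011  0.   ]
337.31399697900855 [[0.442, -0.865, -0.236, 0.303], [-0.897, -0.427, -0.115, -0.463], [-0.001, 0.262, -0.965, 0.374], [0.0, 0.0, 0.0, 1.0]]
```

View pics/s1.png

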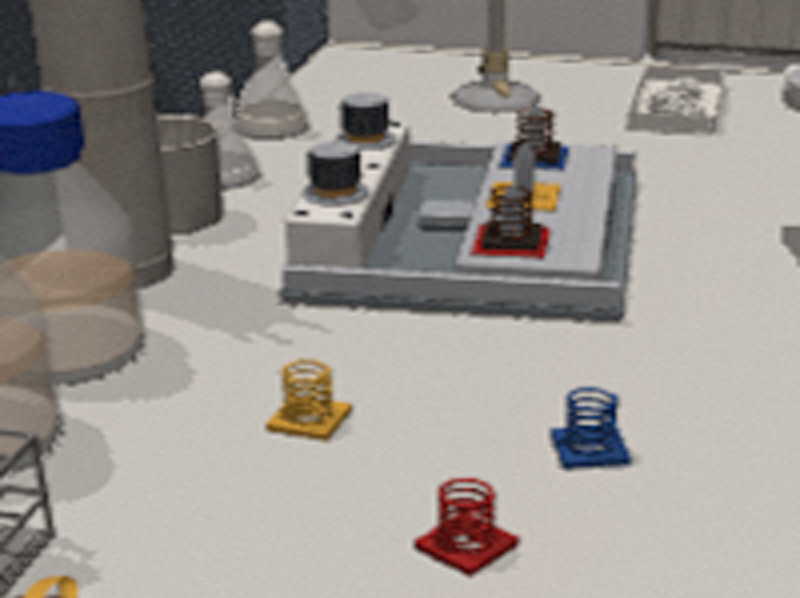

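```bash
python3 - <<'E'
from h import *
z=np.load('top0.npz');M=camera_model('top');W=cloud(M,z['D'])
for r,c in [(20,100),(40,70),(100,250),(180,250),(150,540),(195,400),(100,400)]: print(r,c,W[r,c].round(2))
z=np.load('side0.npz');M=camera_model('side');W=cloud(M,z['D'])
for r,c in [(200,80),(100,150),(100,280),(150,190)]: print('s',r,c,W[r,c].round(2))
E
```

```text
20 100 [0.24 0.06 0.97]
40 70 [0.24 0.09 0.95]
100 250 [ 0.24 -0.06  0.93]
180 250 [ 0.23 -0.05  0.81]
150 540 [ 0.24 -0.27  0.95]
195 400 [ 0.24 -0.2   0.85]
100 400 [ 0.24 -0.17  0.96]
s 200 80 [0.76 0.41 0.28]
s 100 150 [0.76 0.17 0.39]
s 100 280 [ 0.66 -0.44  0.3 ]
s 150 190 [0.72 0.11 0.28]
```

Call:
{"op": "drive_tool", "data": {"deltas": [{"tx":0.02,"ty":0.04,"tz":0.03},{"tx":0.04,"ty":0.08,"tz":0.05,"roll":-5},{"tx":0.06,"ty":0.12,"tz":0.07,"roll":-10},{"tx":0.08,"ty":0.16,"tz":0.09,"roll":-15},{"tx":0.1,"ty":0.2,"tz":0.1,"roll":-20},{"tx":0.12,"ty":0.24,"tz":0.1,"roll":-26},{"tx":0.14,"ty":0.28,"tz":0.1,"roll":-26},{"tx":0.16,"ty":0.32,"tz":0.1,"roll":-26},{"tx":0.18,"ty":0.36,"tz":0.1,"roll":-26},{"tx":0.2,"ty":0.4,"tz":0.1,"roll":-26}]}}

```text
invalid input at $.deltas[0]: expected keys tx, ty, tz, roll, gripper
```

Call:
{"op": "drive_tool", "data": {"deltas": [{"tx":0.02,"ty":0.04,"tz":0.03,"roll":0,"gripper":1},{"tx":0.04,"ty":0.08,"tz":0.05,"roll":-5,"gripper":1},{"tx":0.06,"ty":0.12,"tz":0.07,"roll":-10,"gripper":1},{"tx":0.08,"ty":0.16,"tz":0.09,"roll":-15,"gripper":1},{"tx":0.1,"ty":0.2,"tz":0.1,"roll":-20,"gripper":1},{"tx":0.12,"ty":0.24,"tz":0.1,"roll":-26,"gripper":1},{"tx":0.14,"ty":0.28,"tz":0.1,"roll":-26,"gripper":1},{"tx":0.16,"ty":0.32,"tz":0.1,"roll":-26,"gripper":1},{"tx":0.18,"ty":0.36,"tz":0.1,"roll":-26,"gripper":1},{"tx":0.2,"ty":0.4,"tz":0.1,"roll":-26,"gripper":1}]}}

```text
time: 2.88
eef_pos: [0.4197, -0.139, 0.3393]
tcp_rot: [3.141, 0.006, 0.001]
wrist_force: [1.5, -0.0, 0.9]
finger_gap: 0.998
grasp_force: 0.0
```

Call:
{"op": "drive_tool", "data": {"deltas": [{"tx":0.01,"ty":0.04,"tz":0,"roll":0,"gripper":1},{"tx":0.01,"ty":0.07,"tz":0,"roll":0,"gripper":1},{"tx":0.01,"ty":0.09,"tz":0,"roll":0,"gripper":1},{"tx":0.01,"ty":0.09,"tz":0,"roll":0,"gripper":1},{"tx":0.01,"ty":0.09,"tz":0,"roll":0,"gripper":1}]}}

```text
time: 3.3
eef_pos: [0.4293, -0.0503, 0.339]
tcp_rot: [3.141, 0.01, 0.001]
wrist_force: [-1.0, 0.1, -0.0]
finger_gap: 1.003
grasp_force: 0.0
```

```bash
cat >> h.py <<'E'
def wr(name,save=None):
    s=get_obs();M=camera_model('wrist');I,D=grab_frame('wrist');W=cloud(M,D)
    if save: cv2.imwrite(f'pics/{save}.png',I)
    np.savez(f'{name}.npz',I=I,D=D,W=W,pose=M['pose'])
    return I,D,W,M,s
E
python3 - <<'E'
from h import *
I,D,W,M,s=wr('w1','w1');print(s['time'],s['eef_pos'],s['tcp_rot'],M['pose'].round(3).tolist())
n='wrist'
for k,z in [('seat_red',.043),('seat_yellow',.043),('seat_blue',.043),('cradle_front',.027),('left_grip',.092),('right_grip',.092),('worn_red',.043),('worn_blue',.043),('shaker',0)]:
    for q in place_of(n,k)[:3]:
        r,c=q['position'];print(k,round(q['conf'],2),np.round([r,c]),plane(M,r,c,z).round(4))
E
```

```text
3.3 [ 0.42929789 -0.05032952  0.33895142] [3.14145573e+00 9.50543823e-03 5.90002738e-04] [[0.006, -0.965, -0.262, 0.496], [-1.0, -0.006, -0.0, -0.049], [-0.002, 0.262, -0.965, 0.474], [0.0, 0.0, 0.0, 1.0]]
seat_red 0.58 [116. 203.] [0.4914 0.0502 0.043 ]
seat_yellow 0.79 [106. 263.] [ 0.5027 -0.0238  0.043 ]
seat_yellow 0.3 [102. 326.] [ 0.5081 -0.1011  0.043 ]
seat_yellow 0.18 [170.  84.] [0.4229 0.2085 0.043 ]
seat_blue 0.69 [103. 322.] [ 0.5076 -0.0964  0.043 ]
cradle_front 0.61 [151. 267.] [ 0.4471 -0.0279  0.027 ]
worn_red 0.56 [113. 204.] [0.4946 0.0491 0.043 ]
worn_blue 0.77 [101. 324.] [ 0.5094 -0.0986  0.043 ]
worn_blue 0.39 [158. 475.] [ 0.4414 -0.294   0.043 ]
shaker 0.81 [ 79. 262.] [ 0.5382 -0.0202 -0.    ]
```

View pics/w1.png

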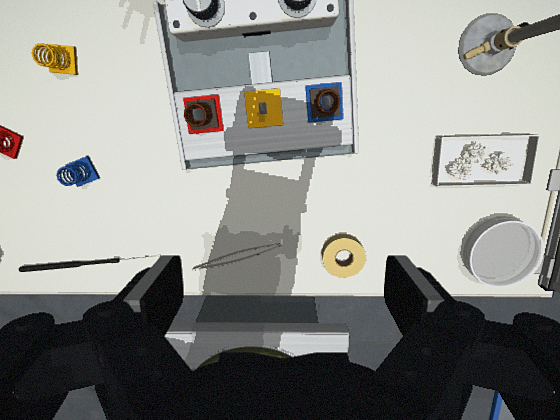

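Clear view: worn springs at (203,113) and (324,102), bare yellow rod (263,106), shaker turned a few degrees, tray at (485,160). Now refining poses by colour.

```bash
cat >> h.py <<'E'
def cmask(I,k):
    H=cv2.cvtColor(I,cv2.COLOR_BGR2HSV);h,s,v=H[...,0].astype(int),H[...,1],H[...,2]
    m={'red':((h<6)|(h>172))&(s>150),'yellow':(h>17)&(h<30)&(s>150),'blue':(h>100)&(h<118)&(s>130)}[k]&(v>50)
    return m
def rect(I,M,k,z,box):
    m=cmask(I,k);b=np.zeros_like(m);b[box[1]:box[3],box[0]:box[2]]=1;m&=b
    r,c=np.nonzero(cv2.morphologyEx(m.astype(np.uint8),cv2.MORPH_OPEN,np.ones((2,2))))
    P=np.array([plane(M,a,d,z)[:2] for a,d in zip(r,c)],np.float32)
    (x,y),(w,h),a=cv2.minAreaRect(P*1000)
    return x,y,w,h,a
E
python3 - <<'E'
from h import *
z=np.load('w1.npz');I=z['I'];M=camera_model('wrist')
for k,b in [('red',(170,80,230,140)),('yellow',(235,80,295,140)),('blue',(298,75,355,135))]: print(k,np.round(rect(I,M,k,.043,b),1))
W=z['W']; H=W[...,2]
# tops of worn springs
for n,(x0,y0,x1,y1) in {'wr':(175,85,230,140),'wb':(298,75,352,130)}.items():
    w=W[y0:y1,x0:x1].reshape(-1,3);w=w[(w[:,2]>.078)&(w[:,2]<.1)];print(n,len(w),w[:,:2].min(0).round(4),w[:,:2].max(0).round(4),cv2.minEnclosingCircle((w[:,:2]*1000).astype(np.float32)),w[:,2].max())
w=W[130:190,430:540].reshape(-1,3);w=w[(w[:,2]>.013)];print('tray',cv2.minAreaRect((w[:,:2]*1000).astype(np.float32)),np.median(w[:,2]))
E
```

```text
red [491.9  47.9  43.1  43.1   5.8]
yellow [499.4 -26.3  43.3  43.    5.6]
blue [ 506.6 -100.7   43.1   42.8    5.4]
wr 249 [0.4804 0.0374] [0.5053 0.0625] ((493.26641845703125, 49.91617965698242), 12.93598747253418) 0.09044930644653393
wb 226 [ 0.4955 -0.112 ] [ 0.521  -0.0863] ((508.2412414550781, -99.0118179321289), 12.944899559020996) 0.08973752417944475
tray ((442.83203125, -218.93370056152344), (346.29498291015625, 80.33235931396484), 85.55516815185547) 0.01776616646826984
```

Call:
{"op": "drive_tool", "data": {"deltas": [{"tx":0.02,"ty":0.03,"tz":-0.02,"roll":3,"gripper":0.5},{"tx":0.04,"ty":0.06,"tz":-0.04,"roll":5.5,"gripper":0.5},{"tx":0.0633,"ty":0.09,"tz":-0.06,"roll":5.5,"gripper":0.5},{"tx":0.0633,"ty":0.0995,"tz":-0.09,"roll":5.5,"gripper":0.5},{"tx":0.0633,"ty":0.0995,"tz":-0.13,"roll":5.5,"gripper":0.5},{"tx":0.0633,"ty":0.0995,"tz":-0.165,"roll":5.5,"gripper":0.5},{"tx":0.0633,"ty":0.0995,"tz":-0.195,"roll":5.5,"gripper":0.5},{"tx":0.0633,"ty":0.0995,"tz":-0.205,"roll":5.5,"gripper":0.5},{"tx":0.0633,"ty":0.0995,"tz":-0.205,"roll":5.5,"gripper":0.5}], "grip_force": 30}}

```text
time: 4.55
eef_pos: [0.4917, 0.0484, 0.132]
tcp_rot: [-3.138, -0.157, 0.007]
wrist_force: [-0.7, 0.9, 0.5]
finger_gap: 0.501
grasp_force: 0.0
```

```bash
python3 - <<'E'
from h import *
I,D,W,M,s=wr('w2','w2');print(s['time'],s['eef_pos'],s['tcp_rot'],s['finger_gap'])
E
```

```text
4.55 [0.49169873 0.04841525 0.13196866] [-3.13757678 -0.15677759  0.00652716] 0.50061964978435
```

View pics/w2.png

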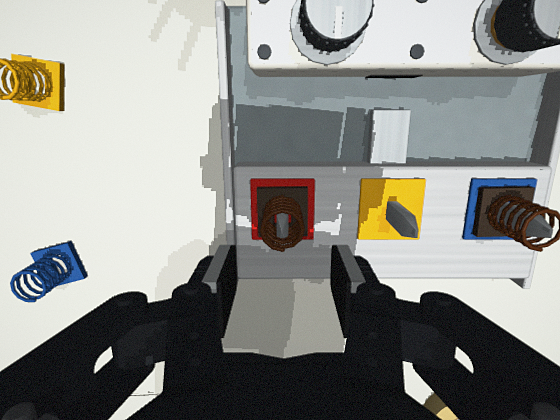

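Spring (283,215) is centred between the fingers. Descend, grip, lift.

Call:
{"op": "drive_tool", "data": {"deltas": [{"tx":0.001,"ty":0,"tz":-0.03,"roll":0,"gripper":0.5},{"tx":0.001,"ty":0,"tz":-0.06,"roll":0,"gripper":0.5},{"tx":0.001,"ty":0,"tz":-0.068,"roll":0,"gripper":0.5},{"tx":0.001,"ty":0,"tz":-0.068,"roll":0,"gripper":0.5},{"tx":0.001,"ty":0,"tz":-0.068,"roll":0,"gripper":0.15},{"tx":0.001,"ty":0,"tz":-0.068,"roll":0,"gripper":0.15},{"tx":0.001,"ty":0,"tz":-0.068,"roll":0,"gripper":0.15},{"tx":0.001,"ty":0,"tz":-0.068,"roll":0,"gripper":0.15},{"tx":0.001,"ty":0,"tz":-0.068,"roll":0,"gripper":0.15}]}}

```text
time: 5.35
eef_pos: [0.4949, 0.0486, 0.0681]
tcp_rot: [3.138, 0.157, 0.006]
wrist_force: [-1.3, -1.5, 7.9]
finger_gap: 0.299
grasp_force: 32.0
```

Call:
{"op": "drive_tool", "data": {"deltas": [{"tx":0,"ty":0,"tz":0.01,"roll":0,"gripper":0.15},{"tx":0,"ty":0,"tz":0.03,"roll":0,"gripper":0.15},{"tx":0,"ty":0,"tz":0.06,"roll":0,"gripper":0.15},{"tx":0,"ty":0,"tz":0.09,"roll":0,"gripper":0.15},{"tx":0,"ty":0,"tz":0.1,"roll":0,"gripper":0.15}]}}

```text
time: 5.77
eef_pos: [0.495, 0.0486, 0.1713]
tcp_rot: [3.137, 0.157, 0.011]
wrist_force: [0.1, -0.2, -0.0]
finger_gap: 0.294
grasp_force: 30.9
```

```bash
python3 - <<'E'
from h import *
I,D,W,M,s=wr('w3','w3');print(s['time'],s['eef_pos'],s['tcp_rot'],s['finger_gap'],s['grasp_force'])
# refined seats from w2
z=np.load('w2.npz');M2=dict(M);M2['pose']=z['pose']
for k,b in [('red',(240,170,330,260)),('yellow',(345,170,440,260)),('blue',(455,165,560,260))]: print(k,np.round(rect(z['I'],M2,k,.043,b),1))
I,D=grab_frame('side');M=camera_model('side');W=cloud(M,D)
q=trace('side','scrap_tray')[0];print(q['conf'],q['bbox'])
b=[int(v) for v in q['bbox']];w=W[q['mask']];w=w[(w[:,2]>.012)&(w[:,2]<.03)];print(cv2.minAreaRect((w[:,:2]*1000).astype(np.float32)))
z=np.load('w1.npz');W=z['W'];w=W[130:190,425:545];g=(w[...,2]>.010)&(w[...,2]<.03)
n,L,S,C=cv2.connectedComponentsWithStats(g.astype(np.uint8));i=1+S[1:,4].argmax();print(S[i],cv2.minAreaRect((w[L==i][:,:2]*1000).astype(np.float32)))
E
```

```text
5.7667 [0.49500238 0.04859923 0.17133722] [3.1374662  0.1571797  0.01059063] 0.2937859760709734 30.87141831871122
red [492.5  49.5  43.3  43.3   6. ]
yellow [500.2 -24.8  42.5  43.7   5.8]
blue [507.7 -98.9  42.5  44.3   5.8]
0.66 [325.3, 193.4, 349.1, 212.3]
((434.4208984375, -322.9140625), (67.3319320678711, 137.98916625976562), 1.4741034507751465)
[  24   12   64   38 1096] ((436.19757080078125, -317.7210998535156), (47.5478515625, 84.92962646484375), 9.84424877166748)
```

View pics/w3.png

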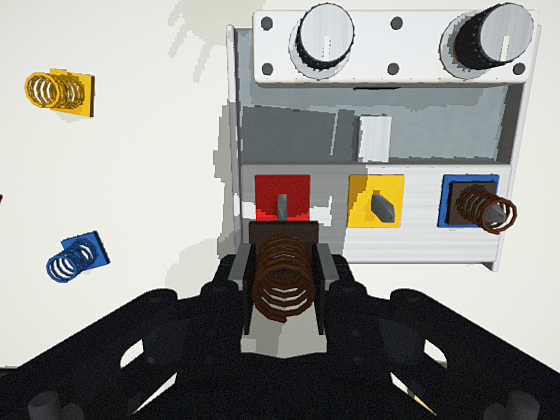

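Worn red is held cleanly. Check the burner's position before heading to the tray.

```bash
python3 - <<'E'
from h import *
z=np.load('w1.npz');W=z['W'][0:85,440:560].reshape(-1,3);w=W[(W[:,2]>.03)&(W[:,2]<.45)]
print(w.min(0).round(3),w.max(0).round(3));
s=np.load('side0.npz');M=camera_model('side');W=cloud(M,s['D'])[130:207,275:310].reshape(-1,3);w=W[(W[:,2]>.03)&(W[:,0]<.64)&(W[:,1]>-.5)&(W[:,1]<-.2)]
print(len(w),np.percentile(w,2,axis=0).round(3),np.percentile(w,98,axis=0).round(3))
E
```

```text
[ 0.569 -0.337  0.03 ] [ 0.599 -0.297  0.13 ]
1309 [ 0.555 -0.445  0.034] [ 0.638 -0.298  0.201]
```

Call:
{"op": "drive_tool", "data": {"deltas": [{"tx":-0.01,"ty":-0.035,"tz":0,"roll":0,"gripper":0.15},{"tx":-0.02,"ty":-0.07,"tz":0,"roll":0,"gripper":0.15},{"tx":-0.03,"ty":-0.11,"tz":0,"roll":0,"gripper":0.15},{"tx":-0.04,"ty":-0.15,"tz":0,"roll":0,"gripper":0.15},{"tx":-0.05,"ty":-0.19,"tz":0,"roll":0,"gripper":0.15},{"tx":-0.06,"ty":-0.23,"tz":0,"roll":0,"gripper":0.15},{"tx":-0.06,"ty":-0.25,"tz":0,"roll":0,"gripper":0.15}]}}

```text
time: 6.5
eef_pos: [0.4314, -0.2045, 0.1645]
tcp_rot: [-3.137, -0.154, 0.004]
wrist_force: [0.2, 0.9, -0.7]
finger_gap: 0.295
grasp_force: 30.9
```

Call:
{"op": "drive_tool", "data": {"deltas": [{"tx":0.001,"ty":-0.035,"tz":0,"roll":-3,"gripper":0.15},{"tx":0.002,"ty":-0.07,"tz":-0.01,"roll":-5,"gripper":0.15},{"tx":0.003,"ty":-0.11,"tz":-0.03,"roll":-5,"gripper":0.15},{"tx":0.003,"ty":-0.135,"tz":-0.05,"roll":-5,"gripper":0.15},{"tx":0.003,"ty":-0.142,"tz":-0.08,"roll":-5,"gripper":0.15},{"tx":0.003,"ty":-0.142,"tz":-0.08,"roll":-5,"gripper":0.15}]}}

```text
time: 7.0
eef_pos: [0.4336, -0.3432, 0.079]
tcp_rot: [-3.135, -0.016, 0.012]
wrist_force: [-0.8, 0.9, -1.8]
finger_gap: 0.297
grasp_force: 30.8
```

```bash
python3 - <<'E'
from h import *
I,D,W,M,s=wr('w4','w4');print(s['time'],s['eef_pos'],s['tcp_rot'],s['finger_gap'],s['grasp_force'])
E
```

```text
7.0 [ 0.43364507 -0.34315761  0.07900505] [-3.1348404  -0.01622315  0.01177726] 0.2966679635932137 30.809522797353566
```

View pics/w4.png

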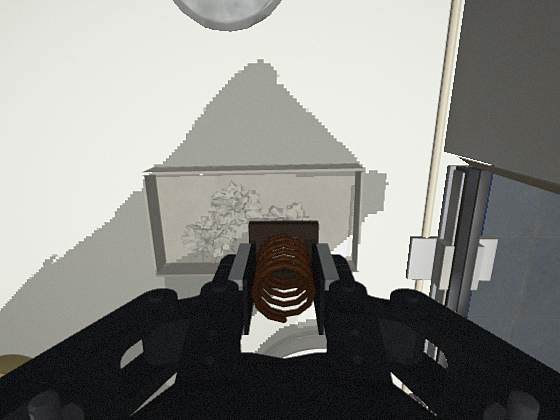

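```bash
python3 - <<'E'
from h import *
M=camera_model('wrist')
for r,c in [(175,146),(168,362),(275,157)]: print(plane(M,r,c,.021).round(4))
print(plane(M,222,250,.06).round(3),plane(M,222,318,.06).round(3))
E
```

```text
[ 0.4645 -0.2602  0.021 ]
[ 0.4703 -0.387   0.021 ]
[ 0.3995 -0.2609  0.021 ]
[ 0.449 -0.325  0.06 ] [ 0.45  -0.359  0.06 ]
```

Tray centre ≈ (0.434, -0.3235); the spring is over its right half. Lower and release.

Call:
{"op": "drive_tool", "data": {"deltas": [{"tx":0,"ty":-0.003,"tz":-0.02,"roll":0,"gripper":0.15},{"tx":0,"ty":-0.003,"tz":-0.038,"roll":0,"gripper":0.15},{"tx":0,"ty":-0.003,"tz":-0.046,"roll":0,"gripper":0.15},{"tx":0,"ty":-0.003,"tz":-0.046,"roll":0,"gripper":0.15},{"tx":0,"ty":-0.003,"tz":-0.046,"roll":0,"gripper":0.42},{"tx":0,"ty":-0.003,"tz":-0.046,"roll":0,"gripper":0.42},{"tx":0,"ty":-0.003,"tz":-0.046,"roll":0,"gripper":0.42},{"tx":0,"ty":-0.003,"tz":-0.026,"roll":0,"gripper":0.42},{"tx":0,"ty":-0.003,"tz":0.01,"roll":0,"gripper":0.42},{"tx":0,"ty":-0.003,"tz":0.05,"roll":0,"gripper":0.42}]}}

```text
time: 7.88
eef_pos: [0.436, -0.3459, 0.1365]
tcp_rot: [-3.14, -0.02, 0.003]
wrist_force: [-0.3, -0.2, -0.1]
finger_gap: 0.422
grasp_force: 0.0
```

Call:
{"op": "drive_tool", "data": {"deltas": [{"tx":0.01,"ty":0.035,"tz":0.02,"roll":3,"gripper":0.5},{"tx":0.02,"ty":0.07,"tz":0.03,"roll":5,"gripper":0.5},{"tx":0.035,"ty":0.11,"tz":0.03,"roll":5,"gripper":0.5},{"tx":0.05,"ty":0.15,"tz":0.03,"roll":5,"gripper":0.5},{"tx":0.06,"ty":0.19,"tz":0.03,"roll":5,"gripper":0.5},{"tx":0.07,"ty":0.23,"tz":0.03,"roll":5,"gripper":0.5},{"tx":0.075,"ty":0.245,"tz":0.02,"roll":5,"gripper":0.5},{"tx":0.075,"ty":0.247,"tz":0.0,"roll":5,"gripper":0.5},{"tx":0.075,"ty":0.247,"tz":0.0,"roll":5,"gripper":0.5},{"tx":0.075,"ty":0.247,"tz":0.0,"roll":5,"gripper":0.5}]}}

```text
time: 8.72
eef_pos: [0.5114, -0.0994, 0.1361]
tcp_rot: [-3.137, -0.158, 0.001]
wrist_force: [0.4, -0.4, 0.7]
finger_gap: 0.5
grasp_force: 0.0
```

```bash
python3 - <<'E'
from h import *
I,D,W,M,s=wr('w5','w5');print(s['time'],s['eef_pos'],s['tcp_rot'],s['finger_gap'],s['grasp_force'])
for k in ['red','yellow','blue']:
  print(k,np.round(rect(I,M,k,.043,{'blue':(240,160,340,270),'yellow':(130,160,235,270),'red':(20,160,128,270)}[k]),1))
I,D=grab_frame('side')
cv2.imwrite('pics/s2.png',cv2.resize(I[170:270,220:370],None,fx=5,fy=5,interpolation=2)[:600,:800])
E
```

```text
8.7167 [ 0.51136135 -0.09939325  0.13611459] [-3.13744735e+00 -1.57637782e-01  1.22000149e-03] 0.5002887682318241 0.0
red [492.5  48.9  43.   44.3   5.8]
yellow [500.  -25.5  43.   43.5   5.8]
blue [507.5 -99.7  42.9  43.1   5.8]
```

View pics/w5.png

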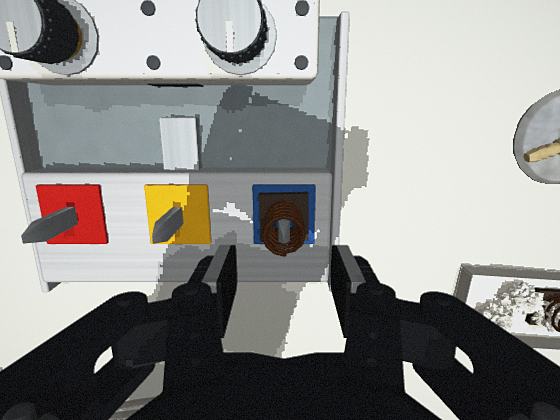

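Worn red lies in the tray (550,305); worn blue is centred below (285,225). Grip and lift it, go to the tray's left half.

Call:
{"op": "drive_tool", "data": {"deltas": [{"tx":-0.003,"ty":0,"tz":-0.03,"roll":0,"gripper":0.5},{"tx":-0.003,"ty":0,"tz":-0.06,"roll":0,"gripper":0.5},{"tx":-0.003,"ty":0,"tz":-0.07,"roll":0,"gripper":0.5},{"tx":-0.003,"ty":0,"tz":-0.07,"roll":0,"gripper":0.15},{"tx":-0.003,"ty":0,"tz":-0.07,"roll":0,"gripper":0.15},{"tx":-0.003,"ty":0,"tz":-0.07,"roll":0,"gripper":0.15},{"tx":-0.003,"ty":0,"tz":-0.07,"roll":0,"gripper":0.15},{"tx":-0.003,"ty":0,"tz":-0.05,"roll":0,"gripper":0.15},{"tx":-0.003,"ty":0,"tz":-0.02,"roll":0,"gripper":0.15},{"tx":-0.003,"ty":0,"tz":0.015,"roll":0,"gripper":0.15}]}}

```text
time: 9.65
eef_pos: [0.508, -0.0993, 0.1518]
tcp_rot: [-3.137, -0.157, 0.002]
wrist_force: [0.7, 0.6, -1.2]
finger_gap: 0.297
grasp_force: 34.8
```

Call:
{"op": "drive_tool", "data": {"deltas": [{"tx":-0.01,"ty":-0.01,"tz":0.02,"roll":-2,"gripper":0.15},{"tx":-0.02,"ty":-0.04,"tz":0.02,"roll":-4,"gripper":0.15},{"tx":-0.04,"ty":-0.08,"tz":0.02,"roll":-5,"gripper":0.15},{"tx":-0.06,"ty":-0.12,"tz":0.02,"roll":-5,"gripper":0.15},{"tx":-0.074,"ty":-0.16,"tz":0.01,"roll":-5,"gripper":0.15},{"tx":-0.074,"ty":-0.192,"tz":-0.02,"roll":-5,"gripper":0.15},{"tx":-0.074,"ty":-0.195,"tz":-0.05,"roll":-5,"gripper":0.15},{"tx":-0.074,"ty":-0.195,"tz":-0.07,"roll":-5,"gripper":0.15},{"tx":-0.074,"ty":-0.195,"tz":-0.07,"roll":-5,"gripper":0.15}]}}

```text
time: 10.4
eef_pos: [0.4329, -0.2942, 0.0778]
tcp_rot: [-3.138, -0.018, 0.007]
wrist_force: [-0.0, 0.6, -1.1]
finger_gap: 0.298
grasp_force: 34.9
```

```bash
python3 - <<'E'
from h import *
I,D,W,M,s=wr('w6','w6');print(s['time'],s['eef_pos'],s['tcp_rot'],s['finger_gap'],s['grasp_force'])
E
```

```text
10.4 [ 0.43289957 -0.29418134  0.07782889] [-3.13818844 -0.01755051  0.00652619] 0.29755344625571656 34.85421803256031
```

View pics/w6.png

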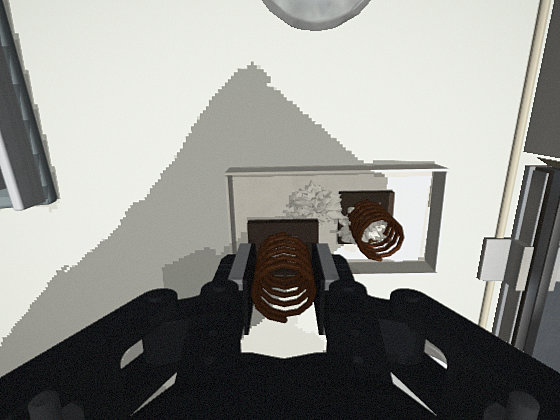

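Worn red sits inside the tray (365,215); the held spring is over the left half. Release.

Call:
{"op": "drive_tool", "data": {"deltas": [{"tx":0.001,"ty":0,"tz":-0.02,"roll":0,"gripper":0.15},{"tx":0.001,"ty":0,"tz":-0.036,"roll":0,"gripper":0.15},{"tx":0.001,"ty":0,"tz":-0.043,"roll":0,"gripper":0.15},{"tx":0.001,"ty":0,"tz":-0.043,"roll":0,"gripper":0.15},{"tx":0.001,"ty":0,"tz":-0.043,"roll":0,"gripper":0.38},{"tx":0.001,"ty":0,"tz":-0.043,"roll":0,"gripper":0.38},{"tx":0.001,"ty":0,"tz":-0.043,"roll":0,"gripper":0.38},{"tx":0.001,"ty":0,"tz":-0.026,"roll":0,"gripper":0.38},{"tx":0.001,"ty":0,"tz":0.01,"roll":0,"gripper":0.38},{"tx":0.001,"ty":0,"tz":0.05,"roll":0,"gripper":0.38}]}}

```text
time: 11.28
eef_pos: [0.4349, -0.2939, 0.1314]
tcp_rot: [-3.14, -0.02, 0.003]
wrist_force: [1.0, -0.4, -0.0]
finger_gap: 0.378
grasp_force: 0.0
```

Call:
{"op": "drive_tool", "data": {"deltas": [{"tx":0,"ty":0.04,"tz":0.03,"roll":0,"gripper":0.5},{"tx":0,"ty":0.08,"tz":0.06,"roll":0,"gripper":0.5},{"tx":-0.005,"ty":0.12,"tz":0.06,"roll":0,"gripper":0.5},{"tx":-0.01,"ty":0.16,"tz":0.06,"roll":0,"gripper":0.5},{"tx":-0.015,"ty":0.2,"tz":0.06,"roll":0,"gripper":0.5},{"tx":-0.02,"ty":0.24,"tz":0.06,"roll":0,"gripper":0.5},{"tx":-0.025,"ty":0.28,"tz":0.06,"roll":0,"gripper":0.5},{"tx":-0.03,"ty":0.32,"tz":0.06,"roll":0,"gripper":0.5},{"tx":-0.03,"ty":0.36,"tz":0.06,"roll":0,"gripper":0.5},{"tx":-0.03,"ty":0.4,"tz":0.06,"roll":0,"gripper":0.5}]}}

```text
time: 12.12
eef_pos: [0.405, 0.105, 0.1919]
tcp_rot: [-3.141, -0.02, -0.003]
wrist_force: [1.6, -0.4, 0.3]
finger_gap: 0.499
grasp_force: 0.0
```

Call:
{"op": "drive_tool", "data": {"deltas": [{"tx":0,"ty":0.04,"tz":0,"roll":0,"gripper":0.5},{"tx":0,"ty":0.08,"tz":0,"roll":0,"gripper":0.5},{"tx":0,"ty":0.12,"tz":0,"roll":0,"gripper":0.5},{"tx":0,"ty":0.15,"tz":0,"roll":0,"gripper":0.5},{"tx":0,"ty":0.15,"tz":0,"roll":0,"gripper":0.5},{"tx":0,"ty":0.15,"tz":0,"roll":0,"gripper":0.5}]}}

```text
time: 12.62
eef_pos: [0.4052, 0.2541, 0.1912]
tcp_rot: [-3.141, -0.024, -0.001]
wrist_force: [0.7, -0.1, -0.1]
finger_gap: 0.504
grasp_force: 0.0
```

```bash
python3 - <<'E'
from h import *
I,D,W,M,s=wr('w7','w7');print(s['time'],s['eef_pos'],s['tcp_rot'],s['finger_gap'],s['grasp_force'])
for k in ['red','yellow','blue']:
    m=cmask(I,k);n,L,S,C=cv2.connectedComponentsWithStats(cv2.dilate(m.astype(np.uint8),np.ones((3,3))))
    for i in range(1,n):
        if S[i,4]>300:
            w=W[(L==i)&m&(D>0)];t=w[w[:,2]>.036];f=w[(w[:,2]<.012)]
            print(k,S[i],cv2.minEnclosingCircle((t[:,:2]*1000).astype(np.float32)) if len(t) else 0,cv2.minAreaRect((f[:,:2]*1000).astype(np.float32)) if len(f) else 0)
E
```

```text
12.6167 [0.40524656 0.2540597  0.1911759 ] [-3.14138277e+00 -2.40394148e-02 -5.81684715e-04] 0.5035411825683558 0.0
red [ 510   58   50   63 2469] ((492.4176940917969, 53.38224792480469), 28.42384910583496) 0
red [ 176  105   51   52 1603] ((454.41265869140625, 331.7267761230469), 12.73185920715332) ((454.4220275878906, 331.82806396484375), (33.76228332519531, 33.943538665771484), 62.40073776245117)
yellow [ 284    0   44   31 1174] ((554.70703125, 237.89720153808594), 11.337902069091797) ((554.3351440429688, 238.419677734375), (33.38425827026367, 22.482946395874023), 85.2491226196289)
blue [ 283  152   46   46 1355] ((414.42742919921875, 233.422607421875), 12.870416641235352) ((414.4378356933594, 233.67324829101562), (33.881935119628906, 33.05141067504883), 21.207056045532227)
```

View pics/w7.png

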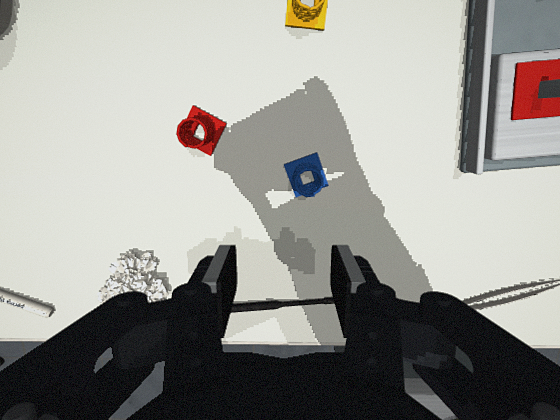

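```bash
python3 - <<'E'
from h import *
I=np.load('w7.npz')['I']
f=lambda x,y:cv2.resize(I[y:y+56,x:x+56],(390,390),interpolation=cv2.INTER_CUBIC)
cv2.imwrite('pics/c7.png',np.hstack([f(172,102),f(278,147)]))
M=camera_model('wrist')
# keyhole: bright/non-coloured blob at floor seen through coils
for k,(x,y) in {'red':(185,115),'blue':(292,160)}.items():
    m=~cmask(I,k);b=np.zeros_like(m);b[y:y+30,x:x+30]=1
    n,L,S,C=cv2.connectedComponentsWithStats((m&b).astype(np.uint8),connectivity=4)
    for i in range(1,n):
        if S[i,4]>15:
            r,c=np.nonzero(L==i);P=np.array([plane(M,a,d,.004)[:2]*1000 for a,d in zip(r,c)],np.float32);print(k,S[i],C[i],cv2.minAreaRect(P),P.mean(0))
E
```

```text
red [193 124  12  17 131] [199.25954198 132.40458015] ((453.310791015625, 332.5812072753906), (9.958614349365234, 13.079401016235352), 63.84870910644531) [452.80273 333.45013]
blue [300 171  15  14 153] [306.63398693 177.18954248] ((412.09619140625, 231.6226043701172), (12.475385665893555, 12.238563537597656), 19.707210540771484) [411.72897 231.59364]
```

View pics/c7.png

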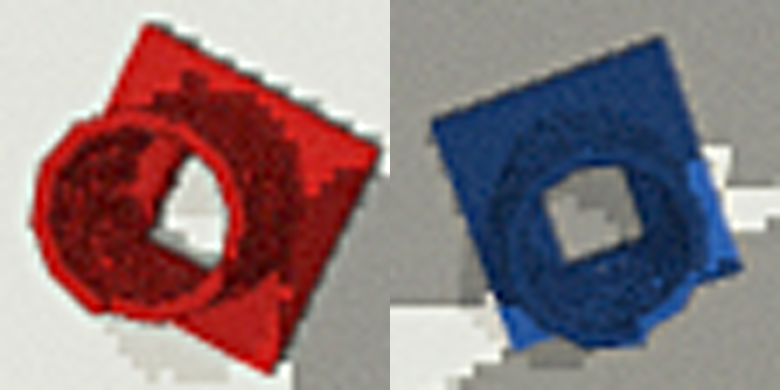

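Red's keyhole runs along yaw ≈ -28° (hole at (190,220) in the crop), blue's along ≈ +20° (hole at (595,215)). Grip the blue spring aligned with its foot.

Call:
{"op": "drive_tool", "data": {"deltas": [{"tx":0.005,"ty":-0.01,"tz":-0.03,"roll":6,"gripper":0.5},{"tx":0.009,"ty":-0.02,"tz":-0.06,"roll":12,"gripper":0.5},{"tx":0.009,"ty":-0.0203,"tz":-0.09,"roll":19,"gripper":0.5},{"tx":0.009,"ty":-0.0203,"tz":-0.115,"roll":19,"gripper":0.5},{"tx":0.009,"ty":-0.0203,"tz":-0.14,"roll":19,"gripper":0.5},{"tx":0.009,"ty":-0.0203,"tz":-0.16,"roll":19,"gripper":0.5},{"tx":0.009,"ty":-0.0203,"tz":-0.168,"roll":19,"gripper":0.5},{"tx":0.009,"ty":-0.0203,"tz":-0.168,"roll":19,"gripper":0.5},{"tx":0.009,"ty":-0.0203,"tz":-0.168,"roll":19,"gripper":0.15},{"tx":0.009,"ty":-0.0203,"tz":-0.168,"roll":19,"gripper":0.15}]}}

```text
time: 13.5
eef_pos: [0.4154, 0.2327, 0.0243]
tcp_rot: [-3.095, -0.537, -0.003]
wrist_force: [-0.2, 0.4, -0.3]
finger_gap: 0.3
grasp_force: 30.7
```

Call:
{"op": "drive_tool", "data": {"deltas": [{"tx":0,"ty":0,"tz":0,"roll":0,"gripper":0.15},{"tx":0,"ty":0,"tz":0,"roll":0,"gripper":0.15},{"tx":0,"ty":0,"tz":0.02,"roll":0,"gripper":0.15},{"tx":0,"ty":0,"tz":0.05,"roll":0,"gripper":0.15},{"tx":0,"ty":0,"tz":0.09,"roll":-5,"gripper":0.15},{"tx":0,"ty":0,"tz":0.12,"roll":-10,"gripper":0.15},{"tx":0,"ty":0,"tz":0.13,"roll":-14,"gripper":0.15},{"tx":0,"ty":0,"tz":0.13,"roll":-14,"gripper":0.15},{"tx":0,"ty":0,"tz":0.13,"roll":-14,"gripper":0.15}]}}

```text
time: 14.25
eef_pos: [0.4145, 0.2328, 0.1531]
tcp_rot: [-3.137, -0.161, -0.002]
wrist_force: [0.6, -1.3, -1.1]
finger_gap: 0.299
grasp_force: 30.6
```

```bash
cat >> h.py <<'E'
def held(k,save=None):
    I,D,W,M,s=wr('h_'+k,save);p=np.array(s['eef_pos']);print(s['time'],p.round(4),'yaw',round(np.degrees(2*np.arctan2(s['tcp_rot'][1],s['tcp_rot'][0])),1),s['finger_gap'],s['grasp_force'])
    m=cmask(I,k);b=np.zeros_like(m);b[190:330,235:335]=1;w=W[m&b&(D>0)]
    print('z pct',np.percentile(w[:,2]-p[2],[2,10,50,90,98]).round(4))
    f=w[w[:,2]<np.percentile(w[:,2],2)+.008];t=w[w[:,2]>np.percentile(w[:,2],98)-.006]
    print('foot',cv2.minAreaRect(((f-p)[:,:2]*1000).astype(np.float32)),'top',cv2.minEnclosingCircle(((t-p)[:,:2]*1000).astype(np.float32)))
E
python3 - <<'E'
from h import *
held('blue')
# reference: worn in w3 at TCP
z=np.load('w3.npz');I=z['I'];W=z['W'];p=np.array([.495,.0486,.1713])
w=W[215:320,245:320].reshape(-1,3);v=I[215:320,245:320].reshape(-1,3).astype(int);g=(v[:,2]>v[:,0]+12)&(w[:,2]>.1);w=w[g]
print('ref',np.percentile(w[:,2]-p[2],[2,98]));f=w[w[:,2]<np.percentile(w[:,2],2)+.008];t=w[w[:,2]>np.percentile(w[:,2],98)-.006]
print(cv2.minAreaRect(((f-p)[:,:2]*1000).astype(np.float32)),cv2.minEnclosingCircle(((t-p)[:,:2]*1000).astype(np.float32)))
E
```

```text
14.25 [0.4145 0.2328 0.1531] yaw -354.1 0.2985609061190942 30.593344930093735
z pct [-0.0207 -0.0185 -0.0038  0.0166  0.0178]
foot ((-32.09440612792969, -3.377267837524414), (97.55941772460938, 33.28349304199219), 7.325789451599121) top ((-0.8465371131896973, 0.9154138565063477), 13.18075180053711)
ref [-0.0200384   0.01705956]
((-1.2586917877197266, 0.6067600250244141), (34.26533126831055, 33.29419708251953), 6.312091827392578) ((25.793685913085938, 2.627026319503784), 40.24650955200195)
```

Call:
{"op": "drive_tool", "data": {"deltas": [{"tx":0.01,"ty":-0.04,"tz":0,"roll":0,"gripper":0.15},{"tx":0.02,"ty":-0.08,"tz":0,"roll":0,"gripper":0.15},{"tx":0.03,"ty":-0.12,"tz":0,"roll":0,"gripper":0.15},{"tx":0.04,"ty":-0.16,"tz":0,"roll":0,"gripper":0.15},{"tx":0.055,"ty":-0.2,"tz":0,"roll":0,"gripper":0.15},{"tx":0.07,"ty":-0.24,"tz":0,"roll":0,"gripper":0.15},{"tx":0.085,"ty":-0.28,"tz":0,"roll":0,"gripper":0.15},{"tx":0.0938,"ty":-0.315,"tz":0,"roll":0,"gripper":0.15},{"tx":0.0938,"ty":-0.333,"tz":0,"roll":0,"gripper":0.15},{"tx":0.0938,"ty":-0.333,"tz":0,"roll":0,"gripper":0.15}]}}

```text
time: 15.13
eef_pos: [0.5079, -0.1035, 0.1509]
tcp_rot: [-3.137, -0.155, 0.004]
wrist_force: [0.4, 0.8, -0.1]
finger_gap: 0.296
grasp_force: 30.6
```

Call:
{"op": "drive_tool", "data": {"deltas": [{"tx":0,"ty":0,"tz":0,"roll":0,"gripper":0.15},{"tx":0,"ty":0,"tz":0,"roll":0,"gripper":0.15}]}}

```text
time: 15.3
eef_pos: [0.5079, -0.0996, 0.1517]
tcp_rot: [-3.137, -0.159, 0.003]
wrist_force: [0.7, 0.4, -0.3]
finger_gap: 0.297
grasp_force: 30.6
```

```bash
python3 - <<'E'
from h import *
held('blue','hb')
I=np.load('h_blue.npz')['I'];M=camera_model('wrist')
for k,b in [('yellow',(100,100,240,270)),('red',(0,100,120,270))]: print(k,np.round(rect(I,M,k,.043,b),1))
E
```

```text
15.3 [ 0.5079 -0.0996  0.1517] yaw -354.2 0.2974168428588473 30.627645064378157
z pct [-0.1095 -0.1087 -0.0137  0.0162  0.0177]
foot ((-34.21784591674805, -2.230978012084961), (92.05764770507812, 43.172176361083984), 4.747630596160889) top ((-0.8136312365531921, 0.6673077940940857), 13.12452507019043)
yellow [499.9 -25.1  42.9  43.6   5.9]
red [492.2  49.4  42.9  44.2   5.9]
```

View pics/hb.png

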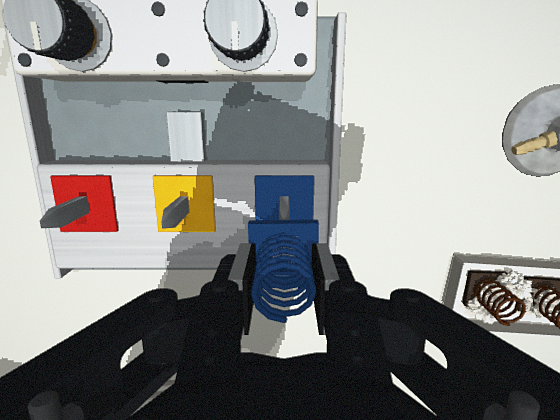

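Foot is square with the rod (284,205); both worn springs lie in the tray. Thread it on.

Call:
{"op": "drive_tool", "data": {"deltas": [{"tx":0.0005,"ty":-0.0007,"tz":-0.015,"roll":0,"gripper":0.15},{"tx":0.0005,"ty":-0.0007,"tz":-0.03,"roll":0,"gripper":0.15},{"tx":0.0005,"ty":-0.0007,"tz":-0.038,"roll":0,"gripper":0.15},{"tx":0.0005,"ty":-0.0007,"tz":-0.045,"roll":0,"gripper":0.15},{"tx":0.0005,"ty":-0.0007,"tz":-0.052,"roll":0,"gripper":0.15},{"tx":0.0005,"ty":-0.0007,"tz":-0.06,"roll":0,"gripper":0.15},{"tx":0.0005,"ty":-0.0007,"tz":-0.06,"roll":0,"gripper":0.15}]}}

```text
time: 15.93
eef_pos: [0.5084, -0.1006, 0.0915]
tcp_rot: [-3.137, -0.158, 0.003]
wrist_force: [0.9, -0.3, -0.5]
finger_gap: 0.296
grasp_force: 30.6
```

Call:
{"op": "drive_tool", "data": {"deltas": [{"tx":0,"ty":0,"tz":-0.01,"roll":0,"gripper":0.15},{"tx":0,"ty":0,"tz":-0.018,"roll":0,"gripper":0.15},{"tx":0,"ty":0,"tz":-0.022,"roll":0,"gripper":0.15},{"tx":0,"ty":0,"tz":-0.024,"roll":0,"gripper":0.15},{"tx":0,"ty":0,"tz":-0.024,"roll":0,"gripper":0.15}]}}

```text
time: 16.35
eef_pos: [0.5087, -0.1009, 0.0683]
tcp_rot: [-3.137, -0.157, 0.001]
wrist_force: [-0.1, 1.2, -0.1]
finger_gap: 0.294
grasp_force: 30.6
```

Call:
{"op": "drive_tool", "data": {"deltas": [{"tx":0,"ty":0,"tz":0,"roll":0,"gripper":0.5},{"tx":0,"ty":0,"tz":0,"roll":0,"gripper":0.5},{"tx":0,"ty":0,"tz":0,"roll":0,"gripper":0.5},{"tx":0,"ty":0,"tz":0.03,"roll":0,"gripper":0.5},{"tx":0,"ty":0,"tz":0.07,"roll":0,"gripper":0.5},{"tx":0,"ty":0.03,"tz":0.1,"roll":0,"gripper":0.5},{"tx":0,"ty":0.07,"tz":0.12,"roll":0,"gripper":0.5},{"tx":0,"ty":0.11,"tz":0.12,"roll":0,"gripper":0.5},{"tx":0,"ty":0.11,"tz":0.12,"roll":0,"gripper":0.5}]}}

```text
time: 17.1
eef_pos: [0.5091, 0.014, 0.1908]
tcp_rot: [-3.137, -0.163, -0.006]
wrist_force: [-0.2, -0.2, -0.4]
finger_gap: 0.502
grasp_force: 0.0
```

```bash
python3 - <<'E'
from h import *
I,D,W,M,s=wr('w8','w8');print(s['time'],s['eef_pos'])
b=np.zeros((420,560),bool);b[:,300:520]=1;m=cmask(I,'blue')&b;w=W[m&(D>0)];print(np.percentile(w[:,2],[1,50,99]));t=w[w[:,2]>.079];print(len(t),cv2.minEnclosingCircle((t[:,:2]*1000).astype(np.float32)))
n,L,S,C=cv2.connectedComponentsWithStats(m.astype(np.uint8));print(S[S[:,4]>100])
E
```

```text
17.1 [0.50912126 0.0139794  0.19075047]
[0.04159562 0.04921924 0.08497076]
314 ((508.08074951171875, -99.80349731445312), 12.85908031463623)
[[     0      0    560    420 232815]
 [   386    183     65     56   2385]]
```

Blue spring seated (top 0.085). Next red: re-measure first.

Call:
{"op": "drive_tool", "data": {"deltas": [{"tx":-0.01,"ty":0.035,"tz":0,"roll":0,"gripper":0.5},{"tx":-0.025,"ty":0.07,"tz":0,"roll":-5,"gripper":0.5},{"tx":-0.04,"ty":0.1,"tz":0,"roll":-10,"gripper":0.5},{"tx":-0.055,"ty":0.135,"tz":0,"roll":-15,"gripper":0.5},{"tx":-0.07,"ty":0.17,"tz":0,"roll":-20,"gripper":0.5},{"tx":-0.085,"ty":0.205,"tz":0,"roll":-25,"gripper":0.5},{"tx":-0.1,"ty":0.24,"tz":0,"roll":-30,"gripper":0.5},{"tx":-0.105,"ty":0.275,"tz":0,"roll":-33.5,"gripper":0.5},{"tx":-0.105,"ty":0.31,"tz":0,"roll":-33.5,"gripper":0.5},{"tx":-0.105,"ty":0.31,"tz":0,"roll":-33.5,"gripper":0.5}]}}

```text
time: 17.98
eef_pos: [0.4157, 0.3022, 0.1878]
tcp_rot: [-3.042, 0.695, 0.029]
wrist_force: [-0.2, 0.1, 0.5]
finger_gap: 0.501
grasp_force: 0.0
```

```bash
cat >> h.py <<'E'
def springs(tag,save=None):
    I,D,W,M,s=wr(tag,save);print(s['time'],s['eef_pos'].round(4) if hasattr(s['eef_pos'],'round') else s['eef_pos'],'yaw',round(np.degrees(2*np.arctan2(s['tcp_rot'][1],s['tcp_rot'][0])),1))
    for k in ['red','yellow','blue']:
        m=cmask(I,k);n,L,S,C=cv2.connectedComponentsWithStats(cv2.dilate(m.astype(np.uint8),np.ones((3,3))))
        for i in range(1,n):
            if S[i,4]>300:
                w=W[(L==i)&m&(D>0)];t=w[(w[:,2]>.036)&(w[:,2]<.05)];f=w[(w[:,2]<.012)]
                print(k,S[i],np.round(np.hstack(cv2.minEnclosingCircle((t[:,:2]*1000).astype(np.float32))),1) if len(t) else 0,cv2.minAreaRect((f[:,:2]*1000).astype(np.float32)) if len(f) else 0)
E
python3 -c "
from h import *
springs('w9')"
```

```text
17.9833 [0.4157 0.3022 0.1878] yaw 334.3
red [ 220  137   41   42 1435] [454.3 332.   12.9] ((453.64520263671875, 332.48974609375), (33.7532844543457, 35.649532318115234), 62.82768249511719)
yellow [263   0  47  23 694] 0 ((551.2633666992188, 238.82098388671875), (33.785953521728516, 17.005056381225586), 83.33406829833984)
blue [   0  215   80  158 6484] [413.9 579.5   3.7] ((409.0375671386719, 606.0267333984375), (86.24302673339844, 182.02584838867188), 50.05390548706055)
```

Call:
{"op": "drive_tool", "data": {"deltas": [{"tx":0.03,"ty":0.008,"tz":-0.02,"roll":0,"gripper":0.5},{"tx":0.05,"ty":0.012,"tz":-0.05,"roll":0,"gripper":0.5},{"tx":0.05,"ty":0.012,"tz":-0.08,"roll":0,"gripper":0.5},{"tx":0.05,"ty":0.012,"tz":-0.08,"roll":0,"gripper":0.5},{"tx":0.05,"ty":0.012,"tz":-0.08,"roll":0,"gripper":0.5}]}}

```text
time: 18.45
eef_pos: [0.4648, 0.3105, 0.1074]
tcp_rot: [-3.043, 0.703, 0.032]
wrist_force: [-0.5, 0.0, 0.7]
finger_gap: 0.499
grasp_force: 0.0
```

Call:
{"op": "drive_tool", "data": {"deltas": [{"tx":-0.0103,"ty":0.0215,"tz":-0.02,"roll":-1.5,"gripper":0.5},{"tx":-0.0103,"ty":0.0215,"tz":-0.04,"roll":-1.5,"gripper":0.5},{"tx":-0.0103,"ty":0.0215,"tz":-0.07,"roll":-1.5,"gripper":0.5},{"tx":-0.0103,"ty":0.0215,"tz":-0.084,"roll":-1.5,"gripper":0.5},{"tx":-0.0103,"ty":0.0215,"tz":-0.084,"roll":-1.5,"gripper":0.5},{"tx":-0.0103,"ty":0.0215,"tz":-0.084,"roll":-1.5,"gripper":0.5}]}}

```text
time: 18.95
eef_pos: [0.458, 0.3288, 0.0257]
tcp_rot: [-3.027, 0.726, 0.037]
wrist_force: [-0.8, 0.2, 0.5]
finger_gap: 0.497
grasp_force: 0.0
```

Call:
{"op": "drive_tool", "data": {"deltas": [{"tx":0,"ty":0,"tz":0,"roll":0,"gripper":0.15},{"tx":0,"ty":0,"tz":0,"roll":0,"gripper":0.15},{"tx":0,"ty":0,"tz":0,"roll":0,"gripper":0.15},{"tx":0,"ty":0,"tz":0,"roll":0,"gripper":0.15},{"tx":0,"ty":0,"tz":0.03,"roll":5,"gripper":0.15},{"tx":0,"ty":0,"tz":0.06,"roll":11,"gripper":0.15},{"tx":0,"ty":0,"tz":0.09,"roll":17,"gripper":0.15},{"tx":0,"ty":0,"tz":0.12,"roll":23,"gripper":0.15},{"tx":0.01,"ty":-0.03,"tz":0.13,"roll":29,"gripper":0.15},{"tx":0.015,"ty":-0.06,"tz":0.13,"roll":33,"gripper":0.15}]}}

```text
time: 19.78
eef_pos: [0.4739, 0.2693, 0.1586]
tcp_rot: [-3.114, -0.177, 0.038]
wrist_force: [0.5, -0.5, 0.2]
finger_gap: 0.295
grasp_force: 30.9
```

Call:
{"op": "drive_tool", "data": {"deltas": [{"tx":0.0,"ty":-0.04,"tz":0,"roll":0,"gripper":0.15},{"tx":0.01,"ty":-0.08,"tz":0,"roll":0,"gripper":0.15},{"tx":0.015,"ty":-0.12,"tz":0,"roll":0,"gripper":0.15},{"tx":0.02,"ty":-0.16,"tz":0,"roll":0,"gripper":0.15},{"tx":0.02,"ty":-0.19,"tz":0,"roll":0,"gripper":0.15},{"tx":0.02,"ty":-0.2,"tz":0,"roll":0,"gripper":0.15},{"tx":0.02,"ty":-0.2,"tz":0,"roll":0,"gripper":0.15},{"tx":0.02,"ty":-0.2,"tz":0,"roll":0,"gripper":0.15}]}}

```text
time: 20.45
eef_pos: [0.4927, 0.0688, 0.1548]
tcp_rot: [-3.117, -0.163, 0.047]
wrist_force: [1.1, 0.7, -0.4]
finger_gap: 0.298
grasp_force: 30.9
```

```bash
python3 -c "
from h import *
held('red','hr')"
```

```text
20.45 [0.4927 0.0688 0.1548] yaw -354.0 0.29781979509240175 30.894684121012688
z pct [-0.1125 -0.1117 -0.0153  0.014   0.0156]
foot ((-35.53827667236328, -17.238595962524414), (41.52833557128906, 93.38182067871094), 89.92353057861328) top ((-4.124002933502197, 0.43743157386779785), 13.269403457641602)
```

```bash
python3 - <<'E'
from h import *
z=np.load('h_red.npz');I=z['I'];W=z['W'];p=np.array([.4927,.0688,.1548]);b=np.zeros((420,560),bool);b[190:330,235:335]=1
for n,q in [('red',p)]:
  w=W[cmask(I,'red')&b]-p
  for lo,hi in [(-.03,-.014),(-.012,.0),(0,.01),(.01,.03)]:
    f=w[(w[:,2]>lo)&(w[:,2]<hi)];print(lo,len(f),cv2.minAreaRect((f[:,:2]*1000).astype(np.float32)),f[:,2].min())
z=np.load('h_blue.npz');p=np.array([.5079,-.0996,.1517]);w=z['W'][cmask(z['I'],'blue')&b]-p
for lo,hi in [(-.03,-.014),(-.012,.0),(0,.01),(.01,.03)]:
    f=w[(w[:,2]>lo)&(w[:,2]<hi)];print('blue ref',lo,len(f),cv2.minAreaRect((f[:,:2]*1000).astype(np.float32)),f[:,2].min())
E
```

```text
-0.03 1905 ((-4.627989768981934, 0.25459861755371094), (35.06462478637695, 33.80314636230469), 5.210887908935547) -0.026501592837084254
-0.012 906 ((-3.1826629638671875, 0.6157617568969727), (29.416765213012695, 28.06655502319336), 5.829705715179443) -0.01193551977579349
0 919 ((-4.059085845947266, 0.030107498168945312), (24.793426513671875, 25.175893783569336), 51.38266372680664) 7.507026908160075e-07
0.01 1183 ((-4.217572212219238, -0.08124732971191406), (24.994850158691406, 25.412431716918945), 50.917152404785156) 0.010069532361077216
blue ref -0.03 1874 ((-1.1845436096191406, 0.5979118347167969), (35.00477600097656, 33.447139739990234), 7.180191516876221) -0.02499467524815069
blue ref -0.012 933 ((-0.9477462768554688, 0.5644311904907227), (25.996736526489258, 24.569049835205078), 9.265445709228516) -0.011995229719019673
blue ref 0 867 ((-0.8976364135742188, 0.08830833435058594), (25.29472541809082, 24.448528289794922), 23.794586181640625) 9.571162895571916e-08
blue ref 0.01 1444 ((-0.7869024276733398, 0.5635318756103516), (25.0689640045166, 25.37735366821289), 78.75350189208984) 0.01000773789180745
```

Call:
{"op": "drive_tool", "data": {"deltas": [{"tx":0.0043,"ty":-0.02,"tz":0,"roll":0.5,"gripper":0.15},{"tx":0.0043,"ty":-0.02,"tz":-0.01,"roll":0.5,"gripper":0.15},{"tx":0.0043,"ty":-0.02,"tz":-0.02,"roll":0.5,"gripper":0.15},{"tx":0.0043,"ty":-0.02,"tz":-0.03,"roll":0.5,"gripper":0.15},{"tx":0.0043,"ty":-0.02,"tz":-0.03,"roll":0.5,"gripper":0.15}]}}

```text
time: 20.92
eef_pos: [0.4955, 0.0497, 0.1212]
tcp_rot: [-3.116, -0.179, 0.055]
wrist_force: [0.2, 0.7, -1.0]
finger_gap: 0.299
grasp_force: 30.9
```

Call:
{"op": "drive_tool", "data": {"deltas": [{"tx":0,"ty":0,"tz":-0.008,"roll":0,"gripper":0.15},{"tx":0,"ty":0,"tz":-0.015,"roll":0,"gripper":0.15},{"tx":0,"ty":0,"tz":-0.022,"roll":0,"gripper":0.15},{"tx":0,"ty":0,"tz":-0.03,"roll":0,"gripper":0.15},{"tx":0,"ty":0,"tz":-0.03,"roll":0,"gripper":0.15}]}}

```text
time: 21.33
eef_pos: [0.496, 0.0487, 0.092]
tcp_rot: [-3.117, -0.178, 0.053]
wrist_force: [0.2, -1.2, -0.7]
finger_gap: 0.296
grasp_force: 30.9
```

Threaded without contact force; lower to the pad, release, back off.

Call:
{"op": "drive_tool", "data": {"deltas": [{"tx":0,"ty":0,"tz":-0.01,"roll":0,"gripper":0.15},{"tx":0,"ty":0,"tz":-0.018,"roll":0,"gripper":0.15},{"tx":0,"ty":0,"tz":-0.022,"roll":0,"gripper":0.15},{"tx":0,"ty":0,"tz":-0.024,"roll":0,"gripper":0.15},{"tx":0,"ty":0,"tz":-0.024,"roll":0,"gripper":0.15}]}}

```text
time: 21.75
eef_pos: [0.4968, 0.0487, 0.0696]
tcp_rot: [-3.117, -0.178, 0.049]
wrist_force: [-0.3, -0.3, -0.5]
finger_gap: 0.299
grasp_force: 30.9
```

Call:
{"op": "drive_tool", "data": {"deltas": [{"tx":0,"ty":0,"tz":0,"roll":0,"gripper":0.5},{"tx":0,"ty":0,"tz":0,"roll":0,"gripper":0.5},{"tx":0,"ty":0,"tz":0,"roll":0,"gripper":0.5},{"tx":0,"ty":0,"tz":0.03,"roll":0,"gripper":0.5},{"tx":0,"ty":0,"tz":0.07,"roll":0,"gripper":0.5},{"tx":-0.01,"ty":0.03,"tz":0.1,"roll":0,"gripper":0.5},{"tx":-0.02,"ty":0.07,"tz":0.12,"roll":0,"gripper":0.5},{"tx":-0.03,"ty":0.11,"tz":0.12,"roll":0,"gripper":0.5},{"tx":-0.03,"ty":0.14,"tz":0.12,"roll":0,"gripper":0.5},{"tx":-0.03,"ty":0.14,"tz":0.12,"roll":0,"gripper":0.5}]}}

```text
time: 22.58
eef_pos: [0.4659, 0.1933, 0.1904]
tcp_rot: [-3.115, -0.184, 0.047]
wrist_force: [1.3, -0.1, 0.1]
finger_gap: 0.502
grasp_force: 0.0
```

```bash
python3 - <<'E'
from h import *
springs('w10')
z=np.load('w10.npz');I=z['I'];W=z['W']
w=W[cmask(I,'red')];w=w[(w[:,2]>.079)&(w[:,2]<.1)];print('redtop',len(w),cv2.minEnclosingCircle((w[:,:2]*1000).astype(np.float32)),w[:,2].max())
k=cmask(I,'yellow');r,c=np.nonzero(k);c0=slice(max(0,r.min()-5),r.max()+6)
n,L,S,C=cv2.connectedComponentsWithStats(cv2.dilate(k.astype(np.uint8),np.ones((3,3))));print(S[S[:,4]>300])
i=[j for j in range(1,n) if S[j,4]>300 and W[L==j][:,2].mean()<.04]
x,y,a,b,_=S[i[0]];cv2.imwrite('pics/cy.png',cv2.resize(I[max(y-5,0):y+b+5,x-5:x+a+5],None,fx=7,fy=7,interpolation=2))
E
```

```text
22.5833 [0.4659 0.1933 0.1904] yaw -353.2
red [ 431  150   77   59 3344] [493.7  50.6  29.9] 0
yellow [ 229   43   46   50 1611] [560.5 237.6  12.9] ((560.2399291992188, 237.59185791015625), (33.74736785888672, 33.56455612182617), 85.42164611816406)
yellow [ 518  152   42   53 1784] [500.3 -19.   26.7] 0
redtop 370 ((492.2632141113281, 49.6016731262207), 13.13722038269043) 0.0855776285270004
[[     0      0    560    420 231641]
 [   229     43     46     50   1611]
 [   518    152     42     53   1784]]
```

View pics/cy.png

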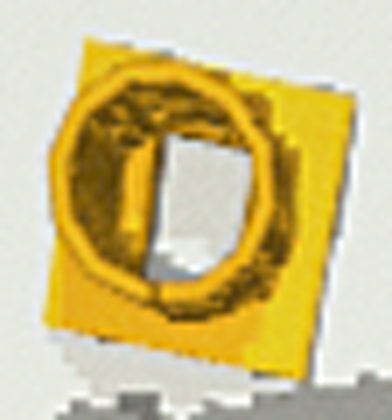

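Yellow's keyhole long side runs image-vertical (hole 145–250, 135–290): yaw ≈ -4.6°.

Call:
{"op": "drive_tool", "data": {"deltas": [{"tx":0.025,"ty":0.012,"tz":0,"roll":-4,"gripper":0.5},{"tx":0.055,"ty":0.025,"tz":-0.01,"roll":-8,"gripper":0.5},{"tx":0.085,"ty":0.04,"tz":-0.03,"roll":-11.4,"gripper":0.5},{"tx":0.0945,"ty":0.0443,"tz":-0.06,"roll":-11.4,"gripper":0.5},{"tx":0.0945,"ty":0.0443,"tz":-0.09,"roll":-11.4,"gripper":0.5},{"tx":0.0945,"ty":0.0443,"tz":-0.1,"roll":-11.4,"gripper":0.5},{"tx":0.0945,"ty":0.0443,"tz":-0.1,"roll":-11.4,"gripper":0.5},{"tx":0.0945,"ty":0.0443,"tz":-0.1,"roll":-11.4,"gripper":0.5}]}}

```text
time: 23.3
eef_pos: [0.5614, 0.2325, 0.0906]
tcp_rot: [-3.116, 0.133, 0.046]
wrist_force: [0.9, -0.2, 1.4]
finger_gap: 0.497
grasp_force: 0.0
```

```bash
python3 -c "
from h import *
springs('w11')"
```

```text
23.3 [0.5614 0.2325 0.0906] yaw 355.1
red [553 285   7  63 330] [491.5  71.4  22.1] 0
yellow [ 254  186   52   68 3042] [560.5 237.6  13. ] ((560.4957275390625, 237.73178100585938), (33.42594909667969, 34.50742721557617), 85.16687774658203)
```

Call:
{"op": "drive_tool", "data": {"deltas": [{"tx":0,"ty":0.0047,"tz":-0.02,"roll":0,"gripper":0.5},{"tx":0,"ty":0.0047,"tz":-0.045,"roll":0,"gripper":0.5},{"tx":0,"ty":0.0047,"tz":-0.06,"roll":0,"gripper":0.5},{"tx":0,"ty":0.0047,"tz":-0.066,"roll":0,"gripper":0.5},{"tx":0,"ty":0.0047,"tz":-0.066,"roll":0,"gripper":0.5},{"tx":0,"ty":0.0047,"tz":-0.066,"roll":0,"gripper":0.15},{"tx":0,"ty":0.0047,"tz":-0.066,"roll":0,"gripper":0.15},{"tx":0,"ty":0.0047,"tz":-0.066,"roll":0,"gripper":0.15},{"tx":0,"ty":0.0047,"tz":-0.066,"roll":0,"gripper":0.15}]}}

```text
time: 24.1
eef_pos: [0.5623, 0.238, 0.0259]
tcp_rot: [-3.115, 0.132, 0.041]
wrist_force: [-1.4, -0.9, 7.5]
finger_gap: 0.295
grasp_force: 30.1
```

Call:
{"op": "drive_tool", "data": {"deltas": [{"tx":0,"ty":0,"tz":0.02,"roll":0,"gripper":0.15},{"tx":0,"ty":0,"tz":0.05,"roll":3,"gripper":0.15},{"tx":0,"ty":0,"tz":0.09,"roll":7,"gripper":0.15},{"tx":0,"ty":-0.02,"tz":0.12,"roll":10.5,"gripper":0.15},{"tx":-0.01,"ty":-0.05,"tz":0.13,"roll":10.5,"gripper":0.15},{"tx":-0.025,"ty":-0.09,"tz":0.13,"roll":10.5,"gripper":0.15},{"tx":-0.04,"ty":-0.13,"tz":0.13,"roll":10.5,"gripper":0.15},{"tx":-0.05,"ty":-0.17,"tz":0.13,"roll":10.5,"gripper":0.15},{"tx":-0.06,"ty":-0.21,"tz":0.13,"roll":10.5,"gripper":0.15},{"tx":-0.06,"ty":-0.24,"tz":0.13,"roll":10.5,"gripper":0.15}]}}

```text
time: 24.93
eef_pos: [0.4998, -0.0046, 0.1549]
tcp_rot: [-3.118, -0.153, 0.047]
wrist_force: [0.2, 0.3, -0.3]
finger_gap: 0.303
grasp_force: 30.0
```

Call:
{"op": "drive_tool", "data": {"deltas": [{"tx":0,"ty":-0.01,"tz":0,"roll":0,"gripper":0.15},{"tx":0,"ty":-0.02,"tz":0,"roll":0,"gripper":0.15},{"tx":0,"ty":-0.02,"tz":0,"roll":0,"gripper":0.15},{"tx":0,"ty":-0.02,"tz":0,"roll":0,"gripper":0.15}]}}

```text
time: 25.27
eef_pos: [0.5014, -0.0218, 0.154]
tcp_rot: [-3.118, -0.153, 0.048]
wrist_force: [-0.4, 0.1, -0.9]
finger_gap: 0.296
grasp_force: 30.0
```

```bash
python3 - <<'E'
from h import *
held('yellow','hy')
p=np.array(get_obs()['eef_pos']);z=np.load('h_yellow.npz');b=np.zeros((420,560),bool);b[190:330,235:335]=1;w=z['W'][cmask(z['I'],'yellow')&b]-p
for lo,hi in [(-.03,-.014),(0,.01),(.01,.03)]:
    f=w[(w[:,2]>lo)&(w[:,2]<hi)];print(lo,len(f),cv2.minAreaRect((f[:,:2]*1000).astype(np.float32)),f[:,2].min())
E
```

```text
25.2667 [ 0.5014 -0.0218  0.154 ] yaw -354.4 0.2963126753534192 29.970999788492918
z pct [-0.1117 -0.1108 -0.0144  0.0145  0.0161]
foot ((-31.45941162109375, 7.5478363037109375), (47.85976028442383, 98.8532485961914), 69.11865997314453) top ((-1.7611310482025146, 1.0934929847717285), 13.800248146057129)
-0.03 1973 ((-1.5806903839111328, 0.3093414306640625), (34.944091796875, 33.5360221862793), 4.91819953918457) -0.02614424076933697
0 978 ((-1.3316049575805664, 0.3869485855102539), (24.410364151000977, 25.534658432006836), 79.08612823486328) 4.968980845593274e-06
0.01 1278 ((-1.5249242782592773, -0.03357887268066406), (25.20699119567871, 25.641746520996094), 82.86811828613281) 0.010030148785734438
```

Call:
{"op": "drive_tool", "data": {"deltas": [{"tx":0,"ty":-0.0037,"tz":-0.01,"roll":0.5,"gripper":0.15},{"tx":0,"ty":-0.0037,"tz":-0.02,"roll":0.5,"gripper":0.15},{"tx":0,"ty":-0.0037,"tz":-0.03,"roll":0.5,"gripper":0.15},{"tx":0,"ty":-0.0037,"tz":-0.038,"roll":0.5,"gripper":0.15},{"tx":0,"ty":-0.0037,"tz":-0.046,"roll":0.5,"gripper":0.15},{"tx":0,"ty":-0.0037,"tz":-0.054,"roll":0.5,"gripper":0.15},{"tx":0,"ty":-0.0037,"tz":-0.06,"roll":0.5,"gripper":0.15},{"tx":0,"ty":-0.0037,"tz":-0.06,"roll":0.5,"gripper":0.15}]}}

```text
time: 25.98
eef_pos: [0.5007, -0.0259, 0.0922]
tcp_rot: [-3.117, -0.167, 0.052]
wrist_force: [0.1, 0.4, -0.8]
finger_gap: 0.298
grasp_force: 30.0
```

Call:
{"op": "drive_tool", "data": {"deltas": [{"tx":0,"ty":0,"tz":-0.01,"roll":0,"gripper":0.15},{"tx":0,"ty":0,"tz":-0.018,"roll":0,"gripper":0.15},{"tx":0,"ty":0,"tz":-0.024,"roll":0,"gripper":0.15},{"tx":0,"ty":0,"tz":-0.025,"roll":0,"gripper":0.15},{"tx":0,"ty":0,"tz":-0.025,"roll":0,"gripper":0.15}]}}

```text
time: 26.4
eef_pos: [0.5012, -0.026, 0.0685]
tcp_rot: [-3.117, -0.167, 0.05]
wrist_force: [0.3, 0.1, 1.0]
finger_gap: 0.296
grasp_force: 30.6
```

Call:
{"op": "drive_tool", "data": {"deltas": [{"tx":0,"ty":0,"tz":0,"roll":0,"gripper":0.5},{"tx":0,"ty":0,"tz":0,"roll":0,"gripper":0.5},{"tx":0,"ty":0,"tz":0,"roll":0,"gripper":0.5},{"tx":0,"ty":0,"tz":0.03,"roll":0,"gripper":0.5},{"tx":0,"ty":0,"tz":0.07,"roll":0,"gripper":0.5},{"tx":-0.01,"ty":0,"tz":0.1,"roll":0,"gripper":0.5},{"tx":-0.03,"ty":-0.02,"tz":0.13,"roll":0,"gripper":0.4},{"tx":-0.06,"ty":-0.03,"tz":0.16,"roll":0,"gripper":0.4},{"tx":-0.09,"ty":-0.04,"tz":0.19,"roll":0,"gripper":0.4},{"tx":-0.11,"ty":-0.04,"tz":0.21,"roll":0,"gripper":0.4}]}}

```text
time: 27.23
eef_pos: [0.3896, -0.0668, 0.2805]
tcp_rot: [-3.118, -0.166, 0.047]
wrist_force: [1.0, -0.0, 0.7]
finger_gap: 0.398
grasp_force: 0.0
```

```bash
python3 - <<'E'
from h import *
I,D,W,M,s=wr('w12','w12');print(s['time'],s['eef_pos'])
for k,sx in [('red',(.4925,.049)),('yellow',(.5,-.0252)),('blue',(.5076,-.0996))]:
    w=W[cmask(I,k)];d=np.hypot(*(w[:,:2]-sx).T);w=w[(d<.03)&(w[:,2]>.078)&(w[:,2]<.1)];print(k,len(w),np.array(cv2.minEnclosingCircle((w[:,:2]*1000).astype(np.float32))[0])-np.array(sx)*1000,np.percentile(w[:,2],98))
H=W[...,2]
tr=(W[...,0]>.38)&(W[...,0]<.49)&(W[...,1]<-.24)&(W[...,1]>-.41)
w=W[tr&(H>.015)&(H<.025)];print('rim',np.percentile(w,[1,99],axis=0).round(3).tolist())
w=W[tr&(H>.03)&(H<.06)];print('worn',len(w));
c,l,cc=cv2.kmeans((w[:,:2]*1000).astype(np.float32),2,None,(3,20,.1),3,2);print(cc,[cv2.minEnclosingCircle((w[l[:,0]==i][:,:2]*1000).astype(np.float32)) for i in (0,1)])
for k,z in [('cradle_front',.027),('left_grip',.092),('right_grip',.092),('shaker',0)]:
    for q in place_of('wrist',k)[:2]:
        r,c=q['position'];print(k,round(q['conf'],2),np.round([r,c]),plane(M,r,c,z).round(4))
t=(W[...,0]>.55)&(W[...,0]<.68)&(H>.094)&(H<.112)&(W[...,1]<.1)&(W[...,1]>-.12)
n,L,S,C=cv2.connectedComponentsWithStats(t.astype(np.uint8))
for i in range(1,n):
    if S[i,4]>100: w=W[L==i];print('head',S[i],cv2.minEnclosingCircle((w[:,:2]*1000).astype(np.float32)),np.median(w[:,2]),np.median(w[:,:2],axis=0))
E
```

```text
27.2333 [ 0.38957636 -0.06679294  0.28047585]
red 303 [-0.07720947  0.09346008] 0.08588337508925105
yellow 273 [-0.35424805 -0.22693901] 0.08587915838617352
blue 266 [ 0.72794189 -0.5183548 ] 0.08596324077269318
rim [[0.4, -0.377, 0.015], [0.468, -0.259, 0.025]]
worn 715
[[ 436.27664 -291.8434 ]
 [ 435.30945 -343.2452 ]] [((436.337890625, -292.8504943847656), 13.213170051574707), ((435.507568359375, -344.8058166503906), 13.347245216369629)]
cradle_front 0.9 [114. 261.] [ 0.4431 -0.0301  0.027 ]
right_grip 0.63 [ 54. 188.] [0.4901 0.033  0.092 ]
right_grip 0.51 [ 56. 331.] [ 0.5018 -0.0917  0.092 ]
shaker 0.76 [ 26. 263.] [ 0.5357 -0.022   0.    ]
```

View pics/w12.png

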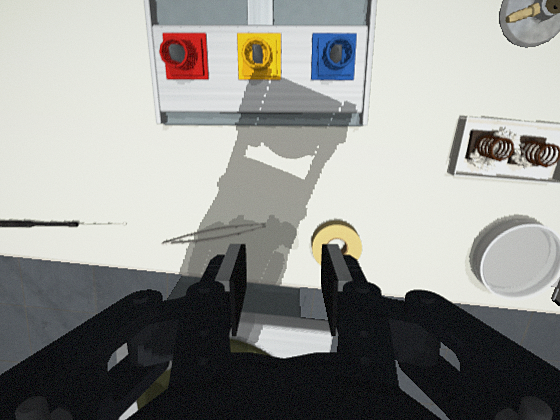

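All three new springs are seated (tops 0.086, offsets <1 mm) and both worn ones are in the tray (490,148 and 540,152). Turn the tool 180° (camera to the robot's side), close the fingers, and go to the cradle front.

Call:
{"op": "drive_tool", "data": {"deltas": [{"tx":0,"ty":0,"tz":0,"roll":7,"gripper":0},{"tx":0,"ty":0,"tz":0,"roll":14,"gripper":0},{"tx":0,"ty":0,"tz":0,"roll":21,"gripper":0},{"tx":0,"ty":0,"tz":0,"roll":28,"gripper":0},{"tx":0,"ty":0,"tz":0,"roll":35,"gripper":0},{"tx":0,"ty":0,"tz":0,"roll":42,"gripper":0},{"tx":0,"ty":0,"tz":0,"roll":49,"gripper":0},{"tx":0,"ty":0,"tz":0,"roll":56,"gripper":0},{"tx":0,"ty":0,"tz":0,"roll":63,"gripper":0},{"tx":0,"ty":0,"tz":0,"roll":70,"gripper":0}]}}

```text
time: 28.32
eef_pos: [0.3916, -0.0657, 0.2771]
tcp_rot: [-2.466, -1.945, 0.061]
wrist_force: [0.9, 0.7, -0.5]
finger_gap: 0.0
grasp_force: 0.0
```

Call:
{"op": "drive_tool", "data": {"deltas": [{"tx":0,"ty":0,"tz":0,"roll":7,"gripper":0},{"tx":0,"ty":0,"tz":0,"roll":14,"gripper":0},{"tx":0,"ty":0,"tz":0,"roll":21,"gripper":0},{"tx":0,"ty":0,"tz":0,"roll":28,"gripper":0},{"tx":0,"ty":0,"tz":0,"roll":35,"gripper":0},{"tx":0,"ty":0,"tz":0,"roll":42,"gripper":0},{"tx":0,"ty":0,"tz":0,"roll":49,"gripper":0},{"tx":0,"ty":0,"tz":0,"roll":56,"gripper":0},{"tx":0,"ty":0,"tz":0,"roll":63,"gripper":0},{"tx":0,"ty":0,"tz":0,"roll":70,"gripper":0}]}}

```text
time: 29.15
eef_pos: [0.3916, -0.0657, 0.2772]
tcp_rot: [0.899, 2.989, -0.046]
wrist_force: [0.3, 0.7, 0.0]
finger_gap: -0.005
grasp_force: 0.0
```

Call:
{"op": "drive_tool", "data": {"deltas": [{"tx":0.003,"ty":0.015,"tz":-0.03,"roll":7,"gripper":0},{"tx":0.006,"ty":0.03,"tz":-0.06,"roll":14,"gripper":0},{"tx":0.006,"ty":0.033,"tz":-0.09,"roll":21,"gripper":0},{"tx":0.006,"ty":0.033,"tz":-0.12,"roll":28,"gripper":0},{"tx":0.006,"ty":0.033,"tz":-0.15,"roll":35,"gripper":0},{"tx":0.006,"ty":0.033,"tz":-0.17,"roll":40,"gripper":0},{"tx":0.006,"ty":0.033,"tz":-0.17,"roll":40,"gripper":0},{"tx":0.006,"ty":0.033,"tz":-0.17,"roll":40,"gripper":0}]}}

```text
time: 29.82
eef_pos: [0.3968, -0.0327, 0.1077]
tcp_rot: [-0.163, 3.109, -0.029]
wrist_force: [-0.1, -1.0, 0.3]
finger_gap: -0.004
grasp_force: 0.0
```

Call:
{"op": "drive_tool", "data": {"deltas": [{"tx":0,"ty":0,"tz":-0.03,"roll":0,"gripper":0},{"tx":0,"ty":0,"tz":-0.06,"roll":0,"gripper":0},{"tx":0,"ty":0,"tz":-0.075,"roll":0,"gripper":0},{"tx":0,"ty":0,"tz":-0.075,"roll":0,"gripper":0},{"tx":0.02,"ty":0.002,"tz":-0.075,"roll":0,"gripper":0},{"tx":0.03,"ty":0.003,"tz":-0.075,"roll":0,"gripper":0},{"tx":0.04,"ty":0.004,"tz":-0.075,"roll":0,"gripper":0},{"tx":0.05,"ty":0.005,"tz":-0.075,"roll":0,"gripper":0},{"tx":0.06,"ty":0.006,"tz":-0.075,"roll":0,"gripper":0}]}}

```text
time: 30.57
eef_pos: [0.458, -0.027, 0.0356]
tcp_rot: [-0.163, 3.105, -0.031]
wrist_force: [-6.5, -2.5, 3.0]
finger_gap: 0.003
grasp_force: 3.4
```

Call:
{"op": "drive_tool", "data": {"deltas": [{"tx":0.008,"ty":0.001,"tz":0,"roll":0,"gripper":0},{"tx":0.016,"ty":0.002,"tz":0,"roll":0,"gripper":0},{"tx":0.022,"ty":0.002,"tz":0,"roll":0,"gripper":0},{"tx":0.022,"ty":0.002,"tz":0,"roll":0,"gripper":0}]}}

```text
time: 30.9
eef_pos: [0.4807, -0.0249, 0.0356]
tcp_rot: [-0.163, 3.104, -0.031]
wrist_force: [-0.5, -0.6, -0.4]
finger_gap: -0.001
grasp_force: 0.0
```

Call:
{"op": "drive_tool", "data": {"deltas": [{"tx":0.002,"ty":0,"tz":0,"roll":0,"gripper":0},{"tx":0.004,"ty":0,"tz":0,"roll":0,"gripper":0},{"tx":0.005,"ty":0,"tz":0,"roll":0,"gripper":0}]}}

```text
time: 31.15
eef_pos: [0.4838, -0.0249, 0.0345]
tcp_rot: [-0.165, 3.107, -0.03]
wrist_force: [-12.7, -1.0, 9.0]
finger_gap: -0.0
grasp_force: 6.4
```

```bash
python3 -c "
from plant import *
s=get_obs();print(s['time'],s['eef_pos'],s['wrist_force'])"
```

```text
31.15 [ 0.48379615 -0.02493743  0.03447711] [-12.65555862  -0.95871606   9.02786079]
```

Force is rising near the stop; press a little more, then back off and rise.

Call:
{"op": "drive_tool", "data": {"deltas": [{"tx":0.003,"ty":0,"tz":0,"roll":0,"gripper":0},{"tx":0.003,"ty":0,"tz":0,"roll":0,"gripper":0},{"tx":0.003,"ty":0,"tz":0,"roll":0,"gripper":0}]}}

```text
time: 31.4
eef_pos: [0.4839, -0.025, 0.0336]
tcp_rot: [-0.166, 3.114, -0.029]
wrist_force: [-28.7, -2.4, 17.3]
finger_gap: 0.0
grasp_force: 14.2
```

Call:
{"op": "drive_tool", "data": {"deltas": [{"tx":-0.02,"ty":0,"tz":0,"roll":0,"gripper":0},{"tx":-0.04,"ty":0,"tz":0,"roll":0,"gripper":0},{"tx":-0.04,"ty":0,"tz":0.04,"roll":0,"gripper":0},{"tx":-0.04,"ty":0,"tz":0.08,"roll":0,"gripper":0},{"tx":-0.02,"ty":0,"tz":0.12,"roll":0,"gripper":0.5},{"tx":0.02,"ty":0.01,"tz":0.15,"roll":0,"gripper":0.5},{"tx":0.06,"ty":0.02,"tz":0.17,"roll":0,"gripper":0.5},{"tx":0.095,"ty":0.03,"tz":0.17,"roll":0,"gripper":0.5},{"tx":0.095,"ty":0.03,"tz":0.17,"roll":0,"gripper":0.5}]}}

```text
time: 32.15
eef_pos: [0.5864, 0.0062, 0.2064]
tcp_rot: [-0.166, 3.1, -0.031]
wrist_force: [-1.9, -0.1, -0.6]
finger_gap: 0.501
grasp_force: 0.0
```

```bash
cat >> h.py <<'E'
def sidecheck(tag):
    I,D=grab_frame('side');M=camera_model('side');W=cloud(M,D);np.savez(tag+'.npz',I=I,D=D,W=W);H=W[...,2]
    for k in ['red','yellow','blue']:
        m=cmask(I,k);w=W[m&(H>.075)&(H<.1)&(W[...,0]>.45)&(W[...,1]<.12)&(W[...,1]>-.15)]
        if len(w): print(k,'spring top',len(w),np.median(w,axis=0).round(4))
    t=(W[...,0]>.56)&(W[...,0]<.66)&(H>.085)&(H<.13)&(W[...,1]<.1)&(W[...,1]>-.12)
    n,L,S,C=cv2.connectedComponentsWithStats(t.astype(np.uint8))
    for i in range(1,n):
        if S[i,4]>20: w=W[L==i];print('head',S[i],np.percentile(w,[2,98],axis=0).round(4).tolist())
    return I,D,W,M
E
python3 - <<'E'
from h import *
s=get_obs();print(s['time'],s['eef_pos'],s['tcp_rot'])
I,D,W,M=sidecheck('s3')
for k in ['left_grip','right_grip']:
    for q in place_of('side',k)[:2]:
        r,c=q['position'];print(k,round(q['conf'],2),np.round([r,c]),plane(M,r,c,.092).round(4))
I,D,W,M,s=wr('w13','w13')
for k in ['left_grip','right_grip']:
    for q in place_of('wrist',k)[:2]:
        r,c=q['position'];print(k,round(q['conf'],2),np.round([r,c]),plane(M,r,c,.092).round(4))
for k in ['red','yellow','blue']:
    w=W[cmask(I,k)&(W[...,2]>.079)&(W[...,2]<.1)]
    if len(w)>30: print(k,len(w),cv2.minEnclosingCircle((w[:,:2]*1000).astype(np.float32)))
# w5/w2 heads: earlier frames, known geometry
for f in ['w2','w3','w5']:
    z=np.load(f+'.npz');W=z['W'];H=W[...,2];t=(W[...,0]>.58)&(H>.094)&(H<.112)
    n,L,S,C=cv2.connectedComponentsWithStats(t.astype(np.uint8))
    for i in range(1,n):
        if S[i,4]>300: w=W[L==i];print(f,S[i],cv2.minEnclosingCircle((w[:,:2]*1000).astype(np.float32)),np.median(w[:,2]))
E
```

```text
32.15 [0.58636474 0.00621412 0.20637987] [-0.16577908  3.09983804 -0.03084132]
red spring top 8 [0.5305 0.0597 0.0798]
yellow spring top 3 [ 0.5396 -0.0093  0.0818]
blue spring top 5 [ 0.5454 -0.0867  0.0815]
head [255 200  12   9  95] [[0.6012, -0.0718, 0.0853], [0.6296, -0.0445, 0.0991]]
head [246 215  14  11 120] [[0.5911, 0.0259, 0.0854], [0.6223, 0.0549, 0.0997]]
left_grip 0.5 [220. 256.] [0.5977 0.0398 0.092 ]
right_grip 0.72 [208. 262.] [ 0.603  -0.0328  0.092 ]
left_grip 0.73 [233. 320.] [0.608  0.0355 0.092 ]
right_grip 0.94 [230. 196.] [ 0.6161 -0.0613  0.092 ]
red 363 ((540.2882080078125, 54.203086853027344), 12.926937103271484)
yellow 353 ((547.8950805664062, -20.079519271850586), 12.904196739196777)
blue 351 ((555.9290771484375, -94.837158203125), 12.836641311645508)
w2 [ 301    0   73   47 2612] ((604.8812866210938, 36.33141326904297), 16.28443717956543) 0.10057361651014046
w2 [ 518    0   42   46 1599] ((609.5515747070312, -57.90119171142578), 13.811258316040039) 0.09996693646552485
w3 [ 297    2   58   65 2797] ((606.839599609375, 36.52112579345703), 16.634389877319336) 0.10063751358524148
w3 [ 470    2   64   65 2999] ((616.9415893554688, -62.1738166809082), 16.990259170532227) 0.10037344879759777
w5 [   0    0   57   59 2865] ((603.915283203125, 32.85527801513672), 16.000343322753906) 0.10064599134534416
w5 [ 195    0   72   59 3375] ((616.5712890625, -63.24188995361328), 16.52018165588379) 0.10065302714609725
```

Cradle travelled ≈48 mm and stopped against 28 N: home. Now refine the head positions from the last wrist frame.

```bash
python3 - <<'E'
from h import *
W=np.load('w13.npz')['W'];H=W[...,2];t=(W[...,0]>.56)&(W[...,0]<.66)&(H>.094)&(H<.112)
n,L,S,C=cv2.connectedComponentsWithStats(t.astype(np.uint8))
for i in range(1,n):
    if S[i,4]>300: w=W[L==i];print(S[i],cv2.minEnclosingCircle((w[:,:2]*1000).astype(np.float32)),np.median(w[:,2]))
E
```

```text
[ 172  211   43   42 1360] ((616.2567138671875, -62.43301773071289), 16.48569107055664) 0.10048690202410256
[ 301  213   44   42 1321] ((606.1488037109375, 36.73629379272461), 16.675891876220703) 0.10070318695531788
```

Call:
{"op": "drive_tool", "data": {"deltas": [{"tx":0.005,"ty":0.01,"tz":0,"roll":7,"gripper":0.6},{"tx":0.01,"ty":0.02,"tz":0,"roll":14,"gripper":0.6},{"tx":0.015,"ty":0.03,"tz":0,"roll":21,"gripper":0.6},{"tx":0.0206,"ty":0.03,"tz":0,"roll":28,"gripper":0.6},{"tx":0.0206,"ty":0.03,"tz":-0.02,"roll":35,"gripper":0.6},{"tx":0.0206,"ty":0.03,"tz":-0.04,"roll":42,"gripper":0.6},{"tx":0.0206,"ty":0.03,"tz":-0.06,"roll":44,"gripper":0.6},{"tx":0.0206,"ty":0.03,"tz":-0.07,"roll":44,"gripper":0.6},{"tx":0.0206,"ty":0.03,"tz":-0.07,"roll":44,"gripper":0.6},{"tx":0.0206,"ty":0.03,"tz":-0.07,"roll":44,"gripper":0.6}]}}

```text
time: 33.28
eef_pos: [0.6027, 0.0349, 0.1343]
tcp_rot: [-1.313, 2.814, -0.01]
wrist_force: [0.7, -0.5, 1.3]
finger_gap: 0.607
grasp_force: 0.0
```

Call:
{"op": "drive_tool", "data": {"deltas": [{"tx":0.004,"ty":0.0017,"tz":-0.015,"roll":0,"gripper":0.6},{"tx":0.004,"ty":0.0017,"tz":-0.035,"roll":0,"gripper":0.6},{"tx":0.004,"ty":0.0017,"tz":-0.053,"roll":0,"gripper":0.6},{"tx":0.004,"ty":0.0017,"tz":-0.053,"roll":0,"gripper":0.6},{"tx":0.004,"ty":0.0017,"tz":-0.053,"roll":0,"gripper":0.2},{"tx":0.004,"ty":0.0017,"tz":-0.053,"roll":0,"gripper":0.2},{"tx":0.004,"ty":0.0017,"tz":-0.053,"roll":0,"gripper":0.2},{"tx":0.004,"ty":0.0017,"tz":-0.053,"roll":0,"gripper":0.2},{"tx":0.004,"ty":0.0017,"tz":-0.053,"roll":0,"gripper":0.2}], "grip_force": 50}}

```text
time: 34.03
eef_pos: [0.6074, 0.0369, 0.0828]
tcp_rot: [-1.314, 2.81, -0.011]
wrist_force: [-3.7, 1.7, 8.0]
finger_gap: 0.357
grasp_force: 49.6
```

Call:
{"op": "drive_tool", "data": {"deltas": [{"tx":0,"ty":0,"tz":0.003,"roll":0,"gripper":0.2},{"tx":0,"ty":0,"tz":0.006,"roll":0,"gripper":0.2},{"tx":0,"ty":0,"tz":0.009,"roll":0,"gripper":0.2},{"tx":0,"ty":0,"tz":0.01,"roll":0,"gripper":0.2},{"tx":0,"ty":0,"tz":0.01,"roll":0,"gripper":0.2},{"tx":0,"ty":0,"tz":0.01,"roll":0,"gripper":0.2}]}}

```text
time: 34.53
eef_pos: [0.607, 0.0368, 0.0907]
tcp_rot: [-1.315, 2.812, -0.01]
wrist_force: [3.7, 1.5, -5.7]
finger_gap: 0.36
grasp_force: 49.9
```

Up by ~8 mm with the spring force showing. Turn clockwise.

Call:
{"op": "drive_tool", "data": {"deltas": [{"tx":0,"ty":0,"tz":0,"roll":-6.5,"gripper":0.2},{"tx":0,"ty":0,"tz":0,"roll":-13,"gripper":0.2},{"tx":0,"ty":0,"tz":0,"roll":-19.5,"gripper":0.2},{"tx":0,"ty":0,"tz":0,"roll":-26,"gripper":0.2},{"tx":0,"ty":0,"tz":0,"roll":-32.5,"gripper":0.2},{"tx":0,"ty":0,"tz":0,"roll":-39,"gripper":0.2},{"tx":0,"ty":0,"tz":0,"roll":-45.5,"gripper":0.2},{"tx":0,"ty":0,"tz":0,"roll":-52,"gripper":0.2},{"tx":0,"ty":0,"tz":0,"roll":-58.5,"gripper":0.2},{"tx":0,"ty":0,"tz":0,"roll":-65,"gripper":0.2}]}}

```text
time: 35.37
eef_pos: [0.6073, 0.0357, 0.0907]
tcp_rot: [0.412, 3.085, -0.041]
wrist_force: [6.6, -6.2, -7.2]
finger_gap: 0.359
grasp_force: 49.9
```

Call:
{"op": "drive_tool", "data": {"deltas": [{"tx":0,"ty":0,"tz":0,"roll":-6.5,"gripper":0.2},{"tx":0,"ty":0,"tz":0,"roll":-13,"gripper":0.2},{"tx":0,"ty":0,"tz":0,"roll":-19.5,"gripper":0.2},{"tx":0,"ty":0,"tz":0,"roll":-26,"gripper":0.2},{"tx":0,"ty":0,"tz":0,"roll":-32.5,"gripper":0.2},{"tx":0,"ty":0,"tz":0,"roll":-39,"gripper":0.2},{"tx":0,"ty":0,"tz":0,"roll":-45.5,"gripper":0.2},{"tx":0,"ty":0,"tz":0,"roll":-52,"gripper":0.2},{"tx":0,"ty":0,"tz":0,"roll":-58.5,"gripper":0.2},{"tx":0,"ty":0,"tz":0,"roll":-65,"gripper":0.2}]}}

```text
time: 36.2
eef_pos: [0.6065, 0.035, 0.0902]
tcp_rot: [2.017, 2.394, -0.06]
wrist_force: [-0.0, -11.5, -7.4]
finger_gap: 0.356
grasp_force: 50.0
```

```bash
python3 -c "
from plant import *
s=get_obs();print(s['time'],s['eef_pos'],s['tcp_rot'],s['wrist_force'],s['moment'],s['finger_gap'])"
```

```text
36.2 [0.60652085 0.03501955 0.09022133] [ 2.01683852  2.3943771  -0.06042146] [ -0.03408158 -11.47781191  -7.39374098] [-1.79387376 -0.27905218  0.08860273] 0.35577573181478844
```

Call:
{"op": "drive_tool", "data": {"deltas": [{"tx":0,"ty":0,"tz":0,"roll":-3,"gripper":0.2},{"tx":0,"ty":0,"tz":0,"roll":-3,"gripper":0.2},{"tx":0,"ty":0,"tz":0,"roll":-3,"gripper":0.6},{"tx":0,"ty":0,"tz":0,"roll":-3,"gripper":0.6},{"tx":0,"ty":0,"tz":0,"roll":-3,"gripper":0.6},{"tx":0,"ty":0,"tz":0.03,"roll":-3,"gripper":0.6},{"tx":0,"ty":0,"tz":0.06,"roll":-3,"gripper":0.6},{"tx":0,"ty":-0.03,"tz":0.07,"roll":3,"gripper":0.6},{"tx":0.005,"ty":-0.06,"tz":0.07,"roll":10,"gripper":0.6},{"tx":0.01,"ty":-0.098,"tz":0.07,"roll":17,"gripper":0.6}]}}

```text
time: 37.03
eef_pos: [0.6173, -0.061, 0.1623]
tcp_rot: [1.618, 2.672, -0.051]
wrist_force: [1.0, -0.2, -0.9]
finger_gap: 0.598
grasp_force: 0.0
```

Call:
{"op": "drive_tool", "data": {"deltas": [{"tx":0,"ty":0,"tz":0,"roll":7,"gripper":0.6},{"tx":0,"ty":0,"tz":0,"roll":14,"gripper":0.6},{"tx":0,"ty":0,"tz":0,"roll":21,"gripper":0.6},{"tx":0,"ty":0,"tz":0,"roll":28,"gripper":0.6},{"tx":0,"ty":0,"tz":0,"roll":35,"gripper":0.6},{"tx":0,"ty":0,"tz":0,"roll":42,"gripper":0.6},{"tx":0,"ty":0,"tz":0,"roll":49,"gripper":0.6},{"tx":0,"ty":0,"tz":0,"roll":56,"gripper":0.6},{"tx":0,"ty":0,"tz":0,"roll":63,"gripper":0.6},{"tx":0,"ty":0,"tz":0,"roll":70,"gripper":0.6}]}}

```text
time: 37.87
eef_pos: [0.6169, -0.0611, 0.161]
tcp_rot: [-0.204, 3.102, -0.03]
wrist_force: [-0.1, 0.6, 0.1]
finger_gap: 0.602
grasp_force: 0.0
```

Call:
{"op": "drive_tool", "data": {"deltas": [{"tx":0,"ty":0,"tz":0,"roll":7,"gripper":0.6},{"tx":0,"ty":0,"tz":0,"roll":14,"gripper":0.6},{"tx":0,"ty":0,"tz":0,"roll":21,"gripper":0.6},{"tx":0,"ty":0,"tz":0,"roll":28,"gripper":0.6},{"tx":0,"ty":0,"tz":0,"roll":33,"gripper":0.6},{"tx":0,"ty":0,"tz":0,"roll":33,"gripper":0.6},{"tx":0,"ty":0,"tz":0,"roll":33,"gripper":0.6}]}}

```text
time: 38.45
eef_pos: [0.6169, -0.0612, 0.1609]
tcp_rot: [-1.062, 2.918, -0.015]
wrist_force: [-0.6, 0.3, -0.3]
finger_gap: 0.601
grasp_force: 0.0
```

```bash
python3 - <<'E'
from h import *
sidecheck('s4');s=get_obs();print(s['eef_pos'],np.degrees(2*np.arctan2(s['tcp_rot'][1],s['tcp_rot'][0])),s['joint_positions'])
E
```

```text
red spring top 17 [0.5347 0.0576 0.0802]
yellow spring top 4 [ 0.5384 -0.0134  0.081 ]
blue spring top 4 [ 0.5465 -0.0887  0.0795]
head [255 200  12   9  92] [[0.6007, -0.0717, 0.0857], [0.629, -0.0445, 0.0991]]
head [246 213  14  13 148] [[0.5907, 0.0244, 0.0859], [0.6221, 0.0549, 0.1048]]
[ 0.61685627 -0.06116606  0.16084416] 219.9637958193263 [-0.16144668  0.50494154  1.42353717  0.01000065  1.17681078 -2.43341418]
```

Left screw stays up (top 0.105 vs 0.099). Same on the right.

Call:
{"op": "drive_tool", "data": {"deltas": [{"tx":-0.0003,"ty":-0.0014,"tz":-0.03,"roll":0,"gripper":0.6},{"tx":-0.0003,"ty":-0.0014,"tz":-0.06,"roll":0,"gripper":0.6},{"tx":-0.0003,"ty":-0.0014,"tz":-0.079,"roll":0,"gripper":0.6},{"tx":-0.0003,"ty":-0.0014,"tz":-0.079,"roll":0,"gripper":0.6},{"tx":-0.0003,"ty":-0.0014,"tz":-0.079,"roll":0,"gripper":0.6},{"tx":-0.0003,"ty":-0.0014,"tz":-0.079,"roll":0,"gripper":0.2},{"tx":-0.0003,"ty":-0.0014,"tz":-0.079,"roll":0,"gripper":0.2},{"tx":-0.0003,"ty":-0.0014,"tz":-0.079,"roll":0,"gripper":0.2},{"tx":-0.0003,"ty":-0.0014,"tz":-0.079,"roll":0,"gripper":0.2},{"tx":-0.0003,"ty":-0.0014,"tz":-0.079,"roll":0,"gripper":0.2}]}}

```text
time: 39.33
eef_pos: [0.6174, -0.0628, 0.0838]
tcp_rot: [-1.064, 2.914, -0.017]
wrist_force: [-0.7, -0.4, 7.5]
finger_gap: 0.356
grasp_force: 49.4
```

Call:
{"op": "drive_tool", "data": {"deltas": [{"tx":0,"ty":0,"tz":0.003,"roll":0,"gripper":0.2},{"tx":0,"ty":0,"tz":0.006,"roll":0,"gripper":0.2},{"tx":0,"ty":0,"tz":0.009,"roll":0,"gripper":0.2},{"tx":0,"ty":0,"tz":0.01,"roll":0,"gripper":0.2},{"tx":0,"ty":0,"tz":0.01,"roll":0,"gripper":0.2},{"tx":0,"ty":0,"tz":0.01,"roll":0,"gripper":0.2}]}}

```text
time: 39.83
eef_pos: [0.617, -0.0628, 0.0921]
tcp_rot: [-1.065, 2.916, -0.016]
wrist_force: [6.7, -1.8, -6.4]
finger_gap: 0.358
grasp_force: 49.9
```

Call:
{"op": "drive_tool", "data": {"deltas": [{"tx":0,"ty":0,"tz":0,"roll":-6.5,"gripper":0.2},{"tx":0,"ty":0,"tz":0,"roll":-13,"gripper":0.2},{"tx":0,"ty":0,"tz":0,"roll":-19.5,"gripper":0.2},{"tx":0,"ty":0,"tz":0,"roll":-26,"gripper":0.2},{"tx":0,"ty":0,"tz":0,"roll":-32.5,"gripper":0.2},{"tx":0,"ty":0,"tz":0,"roll":-39,"gripper":0.2},{"tx":0,"ty":0,"tz":0,"roll":-45.5,"gripper":0.2},{"tx":0,"ty":0,"tz":0,"roll":-52,"gripper":0.2},{"tx":0,"ty":0,"tz":0,"roll":-58.5,"gripper":0.2},{"tx":0,"ty":0,"tz":0,"roll":-65,"gripper":0.2}]}}

```text
time: 40.67
eef_pos: [0.617, -0.0638, 0.0921]
tcp_rot: [0.68, 3.039, -0.045]
wrist_force: [6.2, -9.5, -6.6]
finger_gap: 0.355
grasp_force: 49.9
```

Call:
{"op": "drive_tool", "data": {"deltas": [{"tx":0,"ty":0,"tz":0,"roll":-6.5,"gripper":0.2},{"tx":0,"ty":0,"tz":0,"roll":-13,"gripper":0.2},{"tx":0,"ty":0,"tz":0,"roll":-19.5,"gripper":0.2},{"tx":0,"ty":0,"tz":0,"roll":-26,"gripper":0.2},{"tx":0,"ty":0,"tz":0,"roll":-32.5,"gripper":0.2},{"tx":0,"ty":0,"tz":0,"roll":-39,"gripper":0.2},{"tx":0,"ty":0,"tz":0,"roll":-45.5,"gripper":0.2},{"tx":0,"ty":0,"tz":0,"roll":-52,"gripper":0.2},{"tx":0,"ty":0,"tz":0,"roll":-58.5,"gripper":0.2},{"tx":0,"ty":0,"tz":0,"roll":-65,"gripper":0.2}]}}

```text
time: 41.5
eef_pos: [0.6163, -0.0643, 0.0917]
tcp_rot: [2.22, 2.211, -0.06]
wrist_force: [-1.2, -12.9, -7.2]
finger_gap: 0.359
grasp_force: 50.1
```

Call:
{"op": "drive_tool", "data": {"deltas": [{"tx":0,"ty":0,"tz":0,"roll":-3,"gripper":0.2},{"tx":0,"ty":0,"tz":0,"roll":-3,"gripper":0.2},{"tx":0,"ty":0,"tz":0,"roll":-3,"gripper":0.6},{"tx":0,"ty":0,"tz":0,"roll":-3,"gripper":0.6},{"tx":0,"ty":0,"tz":0,"roll":-3,"gripper":0.6},{"tx":0,"ty":0,"tz":0.03,"roll":-3,"gripper":0.6},{"tx":0,"ty":0,"tz":0.06,"roll":-3,"gripper":0.6},{"tx":-0.03,"ty":0,"tz":0.09,"roll":-3,"gripper":0.6},{"tx":-0.06,"ty":0,"tz":0.11,"roll":-8,"gripper":0.6},{"tx":-0.09,"ty":0.0,"tz":0.12,"roll":-15,"gripper":0.6}]}}

```text
time: 42.33
eef_pos: [0.526, -0.0624, 0.2146]
tcp_rot: [2.489, 1.909, -0.054]
wrist_force: [0.7, 0.3, 1.0]
finger_gap: 0.6
grasp_force: 0.0
```

Call:
{"op": "drive_tool", "data": {"deltas": [{"tx":-0.03,"ty":0.01,"tz":0.03,"roll":-7,"gripper":0.6},{"tx":-0.06,"ty":0.02,"tz":0.05,"roll":-14,"gripper":0.6},{"tx":-0.09,"ty":0.03,"tz":0.07,"roll":-21,"gripper":0.6},{"tx":-0.09,"ty":0.03,"tz":0.08,"roll":-28,"gripper":0.6},{"tx":-0.09,"ty":0.03,"tz":0.08,"roll":-35,"gripper":0.6},{"tx":-0.09,"ty":0.03,"tz":0.08,"roll":-42,"gripper":0.6},{"tx":-0.09,"ty":0.03,"tz":0.08,"roll":-49,"gripper":0.6},{"tx":-0.09,"ty":0.03,"tz":0.08,"roll":-56,"gripper":0.6},{"tx":-0.09,"ty":0.03,"tz":0.08,"roll":-63,"gripper":0.6},{"tx":-0.09,"ty":0.03,"tz":0.08,"roll":-65,"gripper":0.6}]}}

```text
time: 43.17
eef_pos: [0.4364, -0.0325, 0.2921]
tcp_rot: [-3.111, -0.265, 0.049]
wrist_force: [0.1, -0.4, -0.8]
finger_gap: 0.596
grasp_force: 0.0
```

```bash
python3 - <<'E'
from h import *
sidecheck('s5')
I,D,W,M,s=wr('w14','w14');H=W[...,2];print(s['time'],s['eef_pos'],np.degrees(2*np.arctan2(s['tcp_rot'][1],s['tcp_rot'][0])))
for k in ['red','yellow','blue']:
    w=W[cmask(I,k)&(H>.079)&(H<.1)&(W[...,1]<.1)]
    if len(w)>30: print(k,len(w),cv2.minEnclosingCircle((w[:,:2]*1000).astype(np.float32))[0],np.percentile(w[:,2],98))
t=(W[...,0]>.57)&(W[...,0]<.66)&(H>.094)&(H<.125)
n,L,S,C=cv2.connectedComponentsWithStats(t.astype(np.uint8))
for i in range(1,n):
    if S[i,4]>300: w=W[L==i];print('head',S[i],cv2.minEnclosingCircle((w[:,:2]*1000).astype(np.float32)),np.median(w[:,2]))
tr=(W[...,0]>.36)&(W[...,0]<.51)&(W[...,1]<-.2)&(W[...,1]>-.43)
w=W[tr&(H>.015)&(H<.025)];print('rim',np.percentile(w,[1,99],axis=0).round(3).tolist() if len(w) else 0)
w=W[tr&(H>.03)&(H<.06)];print('worn',len(w),np.percentile(w,[1,99],axis=0).round(3).tolist() if len(w) else 0)
E
```

```text
red spring top 15 [0.5331 0.0582 0.0803]
yellow spring top 9 [ 0.5416 -0.0107  0.0812]
blue spring top 6 [ 0.5459 -0.0897  0.0804]
head [255 198  12  11 119] [[0.6011, -0.0735, 0.0853], [0.6294, -0.0447, 0.1043]]
head [246 213  14  13 149] [[0.5907, 0.0235, 0.0854], [0.6214, 0.0542, 0.1044]]
43.2167 [ 0.43641316 -0.03252913  0.2920883 ] -350.16848713755036
red 260 (540.9096069335938, 54.01483154296875) 0.08621769033490014
yellow 242 (548.2916870117188, -20.236360549926758) 0.08598511412657901
blue 238 (556.6171875, -95.21408081054688) 0.08571416658052955
rim [[0.4, -0.381, 0.015], [0.469, -0.259, 0.024]]
worn 582 [[0.424, -0.356, 0.03], [0.449, -0.28, 0.045]]
```

Springs, tray, cradle fine, both heads up. One numeric check that the heads turned (index mark direction before/after).

Call:
{"op": "drive_tool", "data": {"deltas": [{"tx":0.03,"ty":0.005,"tz":0,"roll":0,"gripper":0.6},{"tx":0.06,"ty":0.01,"tz":0,"roll":0,"gripper":0.6},{"tx":0.09,"ty":0.015,"tz":0,"roll":0,"gripper":0.6},{"tx":0.1,"ty":0.02,"tz":0,"roll":0,"gripper":0.6},{"tx":0.1,"ty":0.02,"tz":0,"roll":0,"gripper":0.6}]}}

```text
time: 43.68
eef_pos: [0.5378, -0.0119, 0.2909]
tcp_rot: [-3.11, -0.281, 0.052]
wrist_force: [-0.1, 1.0, -0.3]
finger_gap: 0.601
grasp_force: 0.0
```

```bash
python3 - <<'E'
from h import *
wr('w15')
for f in ['w3','w13','w15']:
    z=np.load(f+'.npz');W=z['W'];V=cv2.cvtColor(z['I'],cv2.COLOR_BGR2GRAY).astype(float);H=W[...,2]
    t=(W[...,0]>.57)&(W[...,0]<.66)&(H>.094)&(H<.125);n,L,S,C=cv2.connectedComponentsWithStats(t.astype(np.uint8))
    for i in range(1,n):
        if S[i,4]<300: continue
        m=L==i;P=W[m][:,:2]*1000;(cx,cy),r=cv2.minEnclosingCircle(P.astype(np.float32));d=P-[cx,cy];R=np.hypot(*d.T);a=np.degrees(np.arctan2(d[:,1],d[:,0]));g=V[m]
        s=(R>5)&(R<12);b=np.digitize(a[s],np.arange(-180,181,20))-1
        print(f,round(cx),round(cy),round(np.median(H[m]),4),[int(np.mean(g[s][b==k])) if (b==k).any() else -1 for k in range(18)])
E
```

```text
w3 607 37 0.1006 [232, 220, 221, 218, 217, 217, 218, 219, 220, 218, 216, 219, 221, 221, 222, 222, 221, 219]
w3 617 -62 0.1004 [216, 194, 189, 186, 185, 184, 185, 186, 187, 184, 183, 187, 189, 190, 191, 190, 189, 186]
w13 616 -62 0.1005 [234, 209, 210, 207, 206, 206, 208, 210, 211, 206, 205, 209, 211, 161, 152, 140, 171, 205]
w13 606 37 0.1007 [158, 134, 133, 132, 131, 131, 132, 133, 133, 130, 127, 129, 131, 130, 131, 130, 130, 135]
w15 607 36 0.1059 [127, 128, 126, 144, 148, 143, 128, 128, 128, 127, 126, 169, 177, 168, 166, 129, 125, 125]
w15 617 -63 0.1058 [128, 128, 127, 158, 171, 205, 210, 211, 212, 211, 211, 227, 217, 188, 152, 161, 134, 126]
```

The index marks moved from about -174° to about +50°, roughly a 130° clockwise turn on both heads. Handing in.

```bash
python3 -c "
from plant import sign_off
print(sign_off())"
```

```text
the job is handed in; nothing more can be done
None
```

The job is handed in: both worn springs are in the tray, the three new springs sit on their pads, the cradle is home, and both captive screws are up and turned about 130° clockwise; `sign_off()` returned no verdict.

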